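# Snap the turning tools back into the clip rack

## Task

Put the two turning tools that lie on the bench back on the sloping tool rack: each over its own painted outline, head up the slope, pressed straight in until both of its spring clips have snapped fully home round the handle. Press firmly but do not force anything (25 N is plenty), do not pull or knock the knife out of its clips, and leave the other things on the bench where they are.

Things in the scene. Friction and masses are not known exactly. Their poses are not given: they have to be found in the camera images.
- rack: wooden sloping tool rack, fixed, 304 mm wide, 210 deep, 165 high, three bays side by side 95 mm apart (their order varies). Origin on the bench under its middle; x away from its low front, y along its width
- bay_loop: bay of the rack with the blue painted outline of the round-loop turning tool; white panel 95 wide, fixed. Origin on the panel's face under the middle of where the handle belongs; x up the slope (where the head belongs), y across, z straight out of the face, leaning 35 degrees from vertical towards the robot
- bay_strap: bay of the rack with the blue painted outline of the square-ended turning tool; white panel 95 wide, fixed. Origin on the panel's face under the middle of where the handle belongs; x up the slope (where the head belongs), y across, z straight out of the face, leaning 35 degrees from vertical towards the robot
- bay_knife: bay made like the other two, with the outline of the fettling knife, which is already in it
- loop_turner: turning tool, pear-shaped steel loop 33 mm wide, light wood: octagonal handle 120 long, 20 across its flats (flats up, down and to the sides), brass ferrule, steel head at +x, 190 over all (x -60 to +130), about 70 g. Origin under the middle of the handle, on its underside; x along the tool to the head, z up as it lies; axis 10 above the origin
- strap_turner: turning tool, square-ended steel loop 37 mm wide, dark wood: octagonal handle 120 long, 20 across its flats (flats up, down and to the sides), brass ferrule, steel head at +x, 190 over all (x -60 to +130), about 70 g. Origin under the middle of the handle, on its underside; x along the tool to the head, z up as it lies; axis 10 above the origin
- fettling_knife: knife with a narrow steel blade and a mid-brown handle of the same form, already snapped into its bay; origin under the middle of the handle, x to the blade
- bay_loop_low (a point): home of the handle's axis in the lower clip of bay_loop, 20 mm above the panel, at x = -40 mm of the bay. Steel clip 14 mm long along x: two sprung jaws, rolled lips 28 mm above the panel with a mouth 15 mm wide, flared to about 30 mm wide at 35 mm height. Rubber pad below the handle, 10 mm high. Between the two clips 66 mm along x are free down to the panel
- bay_loop_high (a point): the same in the upper clip of bay_loop, at x = +40 mm. A handle pressed straight in (bay -z) touches the lips with its axis 35 mm above the panel, spreads them (about 6 to 10 N per clip), passes them at about 24 mm and is drawn on to the pad, axis 20 mm up: home. An end above 22.5 mm has not snapped in
- bay_strap_low (a point): home of the handle's axis in the lower clip of bay_strap, 20 mm above the panel, at x = -40 mm of the bay. Steel clip 14 mm long along x: two sprung jaws, rolled lips 28 mm above the panel with a mouth 15 mm wide, flared to about 30 mm wide at 35 mm height. Rubber pad below the handle, 10 mm high. Between the two clips 66 mm along x are free down to the panel
- bay_strap_high (a point): the same in the upper clip of bay_strap, at x = +40 mm. A handle pressed straight in (bay -z) touches the lips with its axis 35 mm above the panel, spreads them (about 6 to 10 N per clip), passes them at about 24 mm and is drawn on to the pad, axis 20 mm up: home. An end above 22.5 mm has not snapped in
- loop_turner_low (a point): point on the handle's axis of loop_turner, -40 mm from the handle's middle: belongs in the lower clip
- loop_turner_high (a point): point on the handle's axis of loop_turner, +40 mm from the handle's middle: belongs in the upper clip
- strap_turner_low (a point): point on the handle's axis of strap_turner, -40 mm from the handle's middle: belongs in the lower clip
- strap_turner_high (a point): point on the handle's axis of strap_turner, +40 mm from the handle's middle: belongs in the upper clip
- fettling_knife_low (a point): point on the handle's axis of fettling_knife, -40 mm from the handle's middle: belongs in the lower clip
- fettling_knife_high (a point): point on the handle's axis of fettling_knife, +40 mm from the handle's middle: belongs in the upper clip
- tool_chest: wooden chest of drawers at the back left, fixed, 350 wide, 250 deep, 240 high. Origin on the bench under its middle, front to its -x. The top drawer (from 165 mm up) stands open a little: its front is 140 mm, its brass knobs 165 mm before the origin; keep the hand and a lifted tool clear of it
- red_pot: orange-red screw-cap glaze pot, 53 mm across, 61 mm high, a bystander; origin at the centre of its underside
- green_pot: green screw-cap glaze pot with a white cap, 50 mm across, 96 mm high, a bystander; origin at the centre of its underside
- modelling_stick: boxwood modelling stick lying flat, 13x170x8 mm, along its y, a bystander; origin at the centre of its underside

How it is judged (in metres and radians):
At the end, for the whole second after the job is handed in: Each turning tool is in the bay of its own outline, head up: at both clips the handle's axis is 16.5 to 22.5 mm above the panel (home 20), within 3 mm of the bay's middle line, within 12 mm along the slope. The knife is still home likewise. All at rest (x of loop_turner_low in the frame of bay_loop between -0.052 and -0.028 m and y of loop_turner_low in the frame of bay_loop between -0.003 and 0.003 m and z of loop_turner_low in the frame of bay_loop between 0.0165 and 0.0225 m and x of loop_turner_high in the frame of bay_loop between 0.028 and 0.052 m and y of loop_turner_high in the frame of bay_loop between -0.003 and 0.003 m and z of loop_turner_high in the frame of bay_loop between 0.0165 and 0.0225 m and x of strap_turner_low in the frame of bay_strap between -0.052 and -0.028 m and y of strap_turner_low in the frame of bay_strap between -0.003 and 0.003 m and z of strap_turner_low in the frame of bay_strap between 0.0165 and 0.0225 m and x of strap_turner_high in the frame of bay_strap between 0.028 and 0.052 m and y of strap_turner_high in the frame of bay_strap between -0.003 and 0.003 m and z of strap_turner_high in the frame of bay_strap between 0.0165 and 0.0225 m and x of fettling_knife_low in the frame of bay_knife between -0.052 and -0.028 m and y of fettling_knife_low in the frame of bay_knife between -0.003 and 0.003 m and z of fettling_knife_low in the frame of bay_knife between 0.0165 and 0.0225 m and x of fettling_knife_high in the frame of bay_knife between 0.028 and 0.052 m and y of fettling_knife_high in the frame of bay_knife between -0.003 and 0.003 m and z of fettling_knife_high in the frame of bay_knife between 0.0165 and 0.0225 m and linear speed of each of loop_turner, strap_turner, fettling_knife below 0.02 m/s); the robot touches nothing.
It fails at once if a bystander (glaze pot or modelling stick) was moved by more than 30 mm (distance of any of red_pot, green_pot, modelling_stick from where it was at the start of the episode above 0.03 m).
It fails at once if the knife was pulled or knocked out of its place (moved by more than 8 mm) (distance of fettling_knife from where it was at the start of the episode above 0.008 m).
It fails at once if a turning tool was forced against its bay: more than 100 N (contact force between loop_turner and bay_loop above 100 N or contact force between strap_turner and bay_strap above 100 N).
It also fails if it takes over 61 s, if anything falls off the work surface, if the arm or the gripper's body presses on something with over 40 N, if the wrist force passes 120 N, or if a joint passes its speed limit or range.

## Robot

A 6-joint arm with a two-finger parallel gripper is mounted at the origin on the work surface; the furniture and walls round the work are solid. World frame = base frame: x ahead of the robot, y to its left, z up, the work surface at z = 0. Lengths are in mm, angles in degrees, forces in N, time in s.
With the tool pointing down it reaches from about 375 to 975 mm from the base axis. Payload 3.8 kg.
Tool frame: the origin (TCP) lies at the very end of the fingers, on their centre line; the grasp point (between the pads) lies robot.hold_point_z behind it (robot.hold_point_z is the distance from the TCP to the grasp point, in mm); z points along the fingers, y is the direction in which the jaws open and shut (so a half turn about z gives the same grasp; the last joint's range is limited). The gripper opens to 85 mm and grips with 20 to 120 N. Pads are 22 mm wide; open, the fingers measure 114 mm over their backs; the gripper's body (76 mm by 85 mm) begins 54 mm behind the grasp point. The pads swing forward as they close: fully open they stand 13 mm farther back than shut.
Start: joints at [61.255, 15.12, 91.902, -0, 72.978, -2.114], TCP at [302.562, 603.386, 206.38] pointing down, gripper open.
Joint ranges: [-150.88, 150.88], [-54.13, 125.18], [17.81, 147.31], [-75.09, 255.09], [0, 152.58], [-146.25, 146.25]. Speed limits (degrees/s): [147.25, 147.25, 180, 180, 180, 180].

## Interface

Orientations are given as a 3x3 rotation matrix whose columns are the frame's x, y, z axes.
In Python, from bench import robot gives the robot as it stands.
- The arm moves only by the tool send_rows, never from a script. Its argument "series" is one flat list of numbers, 6 for each row, row after row: the shift along the tool's x, y, z scaled (see below), then the turn, a rotation vector about the tool's x, y, z scaled (see below). In form: [tx, ty, tz, rx, ry, rz, tx, ty, tz, rx, ry, rz, ...]. A call has 1 to 12 rows; each row is the pose to reach, as a shift and turn from the pose measured when the call began, along the tool's axes at that moment; what a row does not reach only later rows make up. The controller multiplies each number of a shift by 0.08 m and each number of a turn by pi/2 rad. A row lasts 1/10 s, in which the tool goes at most 50 mm and 8.59 degrees, less where a joint would pass 70% of its speed; a pose out of reach is approached as far as the arm can. A call with a number of a shift or a turn outside -1 to 1 is refused whole. A call with a gripper value outside its range is refused whole. "claw" is the closure, from 0 (fully open) to 1 (shut), set as the call begins (left out, the last holds). The fingers move at their own pace and stop on an object; "grip_force" is the grip in N (left out, the last holds). Time passes only in rows, so rows that repeat a pose let the fingers close. It gives the time, the measured TCP pose, the force and the opening at its end, in the units of the state.
- robot.sense(): the state, without advancing time (a new reading comes with each control period).
- robot.read_camera(name): name is "scene" or "side" or "wrist"; returns a dict with "color" (384x512x3 uint8, red, green, blue), "mtx" (3x3 intrinsics, pixels), "pose" (4x4, takes a point from camera to world coordinates); the wrist camera has in their place "mount" (4x4, takes a point from camera to tool coordinates, whose origin is the TCP and whose axes are the flange's). Camera axes: x right, y up, looking along -z (the intrinsics and any distortion apply to the point x, -y, -z); pixel columns grow to the right and rows downward; lengths in mm; the calibration is good to about 2 mm. A picture is of the moment at which its call begins: read the wrist's pose just before it. There is no depth.
- robot.sign_off(): hands the job in, once; it reports no verdict.
The state is a dict: "time": time; "joints": joint angles; "dq": joint speeds; "effort": joint torques, N m; "position": TCP position; "tcp_rot": TCP orientation; "force": force on the tool from outside, world axes, zero at the start; "moment": the same for the moment, N m; "grip_width": finger opening in mm.
Only numpy, scipy, OpenCV 4.12 (cv2) and the standard library are available. Lean on these libraries where they do the work, as an engineer would, in place of code of your own. Each camera call takes 0.05 s, during which the arm holds its last target.

## Working session

There is one attempt and no reset: what is moved stays moved. The work goes in short steps, Python scripts to look and compute and a tool call to move; the robot and the scene stay as the last step left them, time stands still between calls to the robot, and variables do not carry over. Pictures are saved under pics/ and viewed, and the job is handed in when it is done.

Besides the shell and the picture viewer there is one more tool, called after ">>>" by a JSON object that holds its "method" and its "body". send_rows: Moves the arm, as the interface text tells. Shifts and turns lie within -1 to 1; 1 stands for 0.08 m of shift or pi/2 rad of turn. Its arguments: {"type":"object","properties":{"series":{"type":"array","items":{"type":"number"}},"claw":{"type":"number"},"grip_force":{"type":"number"}},"required":["series"]}

```bash
ls; mkdir -p pics; python3 - <<'E'
from bench import robot
import cv2
print(robot.sense()); print(robot.hold_point_z)
for n in ("scene","side","wrist"):
    c=robot.read_camera(n); cv2.imwrite(f"pics/{n}0.png",cv2.resize(c["color"][:,:,::-1],(800,600),interpolation=cv2.INTER_CUBIC))
    cv2.imwrite(f"pics/{n}0raw.png",c["color"][:,:,::-1])
    print(n,{k:(v.tolist() if hasattr(v,'tolist') else v) for k,v in c.items() if k!="color"})
E
```

```text
pics
{'time': 0.0, 'joints': array([ 6.12555084e+01,  1.51702515e+01,  9.19827680e+01,  1.49793483e-04,
        7.29775537e+01, -2.11454096e+00]), 'dq': array([ 0.07375869, -0.07897765,  0.0587263 , -0.05524522,  0.04951913,
       -0.04168145]), 'effort': array([-2.33693763e-04, -5.15109408e+01, -3.67319870e+01, -3.70933076e-04,
        1.28739982e-02, -1.75140184e-05]), 'position': array([302.17115466, 602.69024918, 205.03497664]), 'tcp_rot': array([[-8.93919663e-01,  4.48225870e-01, -1.09813904e-03],
       [ 4.48227207e-01,  8.93917437e-01, -1.99690134e-03],
       [ 8.65827905e-05, -2.27728517e-03, -9.99997403e-01]]), 'force': array([ 0.61177314, -0.41224847,  0.97296015]), 'moment': array([ 0.00372456, -0.03112206, -0.0170825 ]), 'grip_width': 85.56222311804693}
18.700000000000003
scene {'mtx': [[417.3793956126608, 0.0, 253.60419866328616], [0.0, 417.3793956126608, 194.04030288275175], [0.0, 0.0, 1.0]], 'pose': [[0.7605802516521301, 0.38437224791303826, -0.5232357554975198, -51.16311755973334], [-0.6490690557971772, 0.4314614743072842, -0.6265383922754817, -709.5939293213078], 
[... 236 characters left out ...]
': [[0.986375227234555, 0.0790900374921745, -0.14425213020079317, 404.39742997179457], [-0.16445414547715317, 0.45096669094044284, -0.8772592990089113, -972.0834195258229], [-0.004329565031211889, 0.8890297012089717, 0.4578290567831262, 622.3888276554551], [0.0, 0.0, 0.0, 1.0]]}
wrist {'mtx': [[295.3890480392578, 0.0, 258.4153427754597], [0.0, 295.3890480392578, 189.976567508284], [0.0, 0.0, 1.0]], 'mount': [[-0.0008823579242395815, 0.9504768768702571, 0.31079402822360425, 79.21967158181712], [0.9999995166965718, 0.0009734365541422705, -0.00013794164020699374, 0.34124866996920744], [-0.00043364860725633047, 0.3107937563018859, -0.9504772764209821, -168.27684854894318], [0.0, 0.0, 0.0, 1.0]]}
```

View pics/scene0.png

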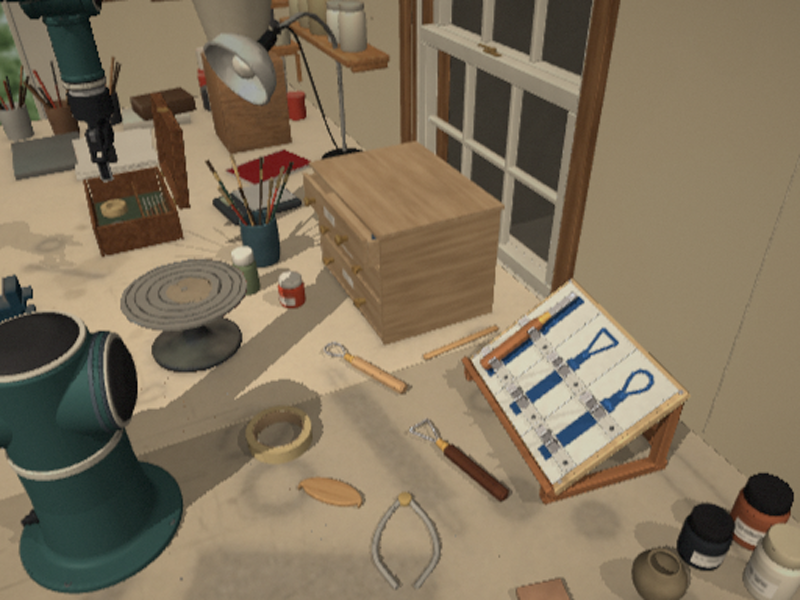

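View pics/side0.png

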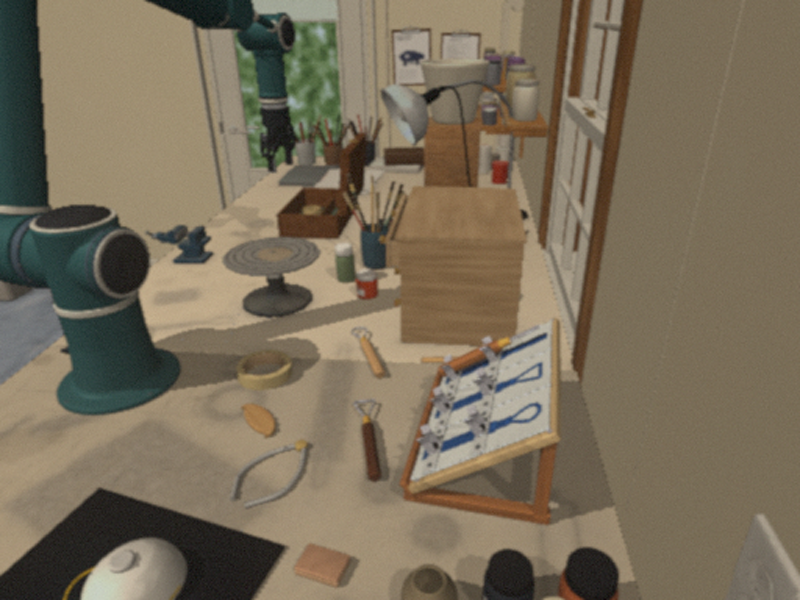

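View pics/wrist0.png

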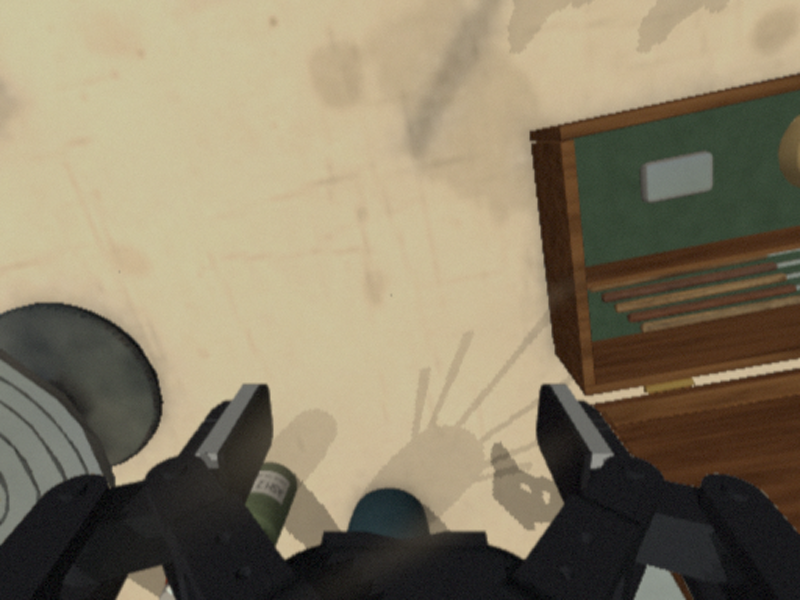

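The scene view shows the light loop_turner near (365,368) and the dark strap_turner near (460,460), both with the head up-left. The rack is at (580,390), with bays from left to right of knife, strap and loop. The side view agrees. The wrist view shows only the far-left bench, so I'll zoom in on the other two.

```bash
cat > h.py <<'E'
import numpy as np, cv2
def load(n,r):
    return r.read_camera(n)
def ray(c,u,v,T=None):
    if T is None: T=np.array(c["pose"])
    K=np.array(c["mtx"]); p=np.linalg.inv(K)@[u,v,1]; d=np.array([p[0],-p[1],-p[2]])
    d=T[:3,:3]@d; return T[:3,3],d/np.linalg.norm(d)
def plane(c,u,v,z,T=None):
    o,d=ray(c,u,v,T); return o+d*(z-o[2])/d[2]
def tri(rays):
    A=0;b=0
    for o,d in rays:
        P=np.eye(3)-np.outer(d,d); A=A+P; b=b+P@o
    x=np.linalg.solve(A,b); return x,[np.linalg.norm((np.eye(3)-np.outer(d,d))@(x-o)) for o,d in rays]
def proj(c,X,T=None):
    if T is None: T=np.array(c["pose"])
    p=T[:3,:3].T@(np.array(X)-T[:3,3]); q=np.array(c["mtx"])@[p[0],-p[1],-p[2]]; return q[:2]/q[2]
def toolT(s):
    T=np.eye(4);T[:3,:3]=s["tcp_rot"];T[:3,3]=s["position"];return T
E
python3 - <<'E'
import cv2
a=cv2.imread("pics/scene0raw.png"); 
c=a[175:330,290:450]; cv2.imwrite("pics/s1.png",cv2.resize(c,None,fx=5,fy=5,interpolation=cv2.INTER_CUBIC)[:600*2][:775,:800])
cv2.imwrite("pics/s1.png",cv2.resize(a[180:300,295:445],None,fx=5,fy=5,interpolation=cv2.INTER_CUBIC))
cv2.imwrite("pics/s2.png",cv2.resize(a[210:330,200:330],None,fx=5,fy=5,interpolation=cv2.INTER_CUBIC))
b=cv2.imread("pics/side0raw.png")
cv2.imwrite("pics/s3.png",cv2.resize(b[200:320,215:375],None,fx=5,fy=5,interpolation=cv2.INTER_CUBIC))
E
```

```text
(no output)
```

View pics/s1.png

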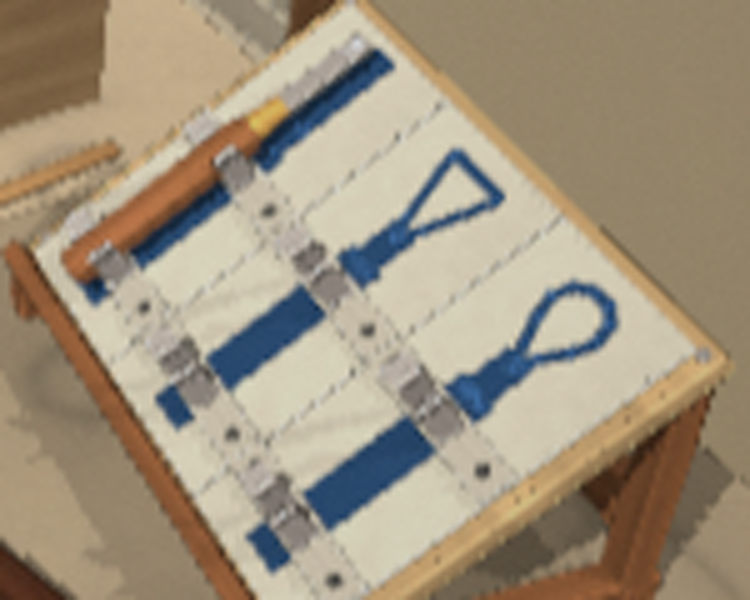

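View pics/s2.png

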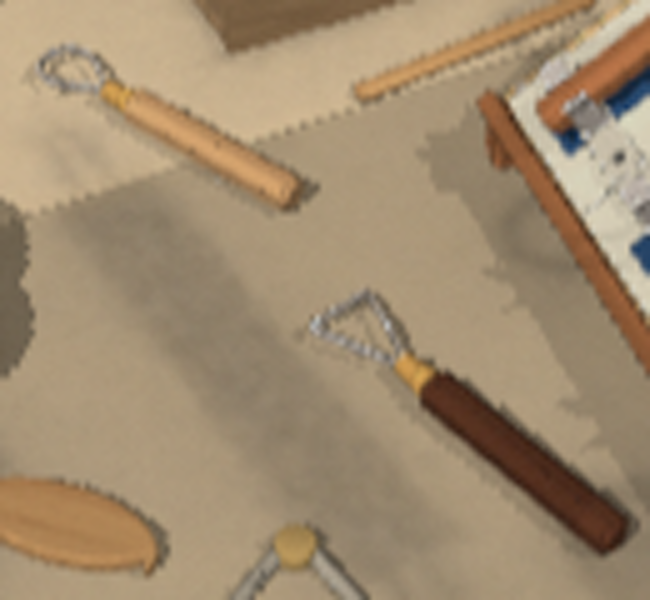

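View pics/s3.png

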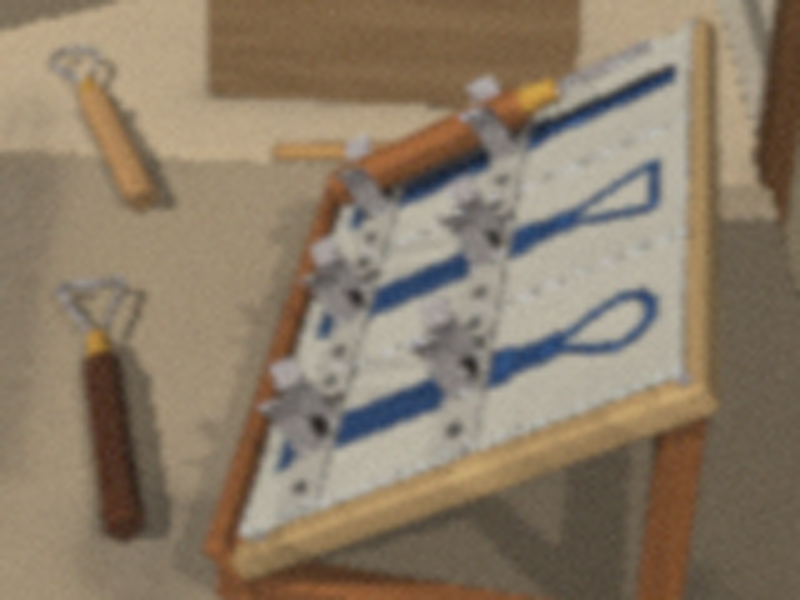

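The crops give matching points on the panel and tools, so I'll triangulate a rough rack pose and the tool poses from them.

```bash
python3 - <<'E'
from bench import robot
from h import *
s=robot.read_camera("scene"); d=robot.read_camera("side")
S=lambda x,y:(295+x/5-.4,180+y/5-.4); D=lambda x,y:(215+x/5-.4,200+y/5-.4); S2=lambda x,y:(200+x/5-.4,210+y/5-.4)
pts={"panelTR":((705,355),(690,380)),"panelTL":((355,2),(702,25)),"strapT":((457,153),(658,163)),"strapR":((500,203),(655,203)),
"strapbot":((171,414),(323,330)),"loopbot":((261,548),(284,464)),"loop top":((612,305),(655,300)),"knife bottom ctr":((75,265),(345,182))}
for k,(a,b) in pts.items():
    x,e=tri([ray(s,*S(*a)),ray(d,*D(*b))]); print(k,x.round(1),np.round(e,1))
for k,a,b in [("loop end",(290,190),(140,198)),("loop ferr",(128,97),(88,82)),("strap end",(612,535),(122,525)),("strap ferr",(432,388),(98,350))]:
    x,e=tri([ray(s,*S2(*a)),ray(d,*D(*b))]); print(k,x.round(1),np.round(e,1), plane(s,*S2(*a),10).round(1),plane(d,*D(*b),10).round(1))
E
```

```text
panelTR [ 662.8 -455.9  157.2] [0.8 0.8]
panelTL [ 776.1 -187.8  156.7] [1.5 1.5]
strapT [ 710.4 -299.2  150.9] [0.4 0.4]
strapR [ 694.6 -334.2  151.8] [2.4 2.4]
strapbot [ 559.7 -260.7   43.6] [0.3 0.3]
loopbot [ 525.1 -345.4   40.3] [2.8 2.8]
loop top [ 664.4 -410.7  158.1] [3.5 3.5]
knife bottom ctr [ 590.2 -166.3   64.3] [1.8 1.8]
loop end [487.2 -77.3   9. ] [1.1 1.1] [487.6 -77.   10. ] [486.4 -80.6  10. ]
loop ferr [464.8  34.8  21.2] [3. 3.] [469.3  42.3  10. ] [467.7  58.8  10. ]
strap end [ 448.3 -342.3    8.9] [0. 0.] [ 447.6 -342.8   10. ] [ 448.2 -343.4   10. ]
strap ferr [ 446.4 -228.7   16.6] [3.4 3.4] [ 447.4 -227.7   10. ] [ 448.9 -216.    10. ]
```

```bash
python3 - <<'E'
from bench import robot
from h import *
s=robot.read_camera("scene"); d=robot.read_camera("side"); f=.64
for k,a,b in [("turntable top L",(122,300),(225,258)),("turntable R",(246,285),(319,258)),("green cap",(243,255),(344,247)),("chest front-right-bottom",(385,341),(401,338)),("chest top near corner",(378,242),(402,240)),("brush top L",(208,162),(357,170))]:
    x,e=tri([ray(s,a[0]*f,a[1]*f),ray(d,b[0]*f,b[1]*f)]); print(k,x.round(),np.round(e,1))
print("stick",plane(s,425*f,356*f,4).round(),plane(s,497*f,328*f,4).round())
print("red",plane(s,290*f,300*f,10).round())
E
```

```text
turntable top L [177. 310. 120.] [11.6 11.6]
turntable R [385. 244. 114.] [6.8 6.8]
green cap [450. 379.  88.] [2.9 2.9]
chest front-right-bottom [546.  40.  11.] [0.9 0.9]
chest top near corner [552.  57. 219.] [4.9 4.9]
brush top L [502. 576. 224.] [12.4 12.4]
stick [577. -37.   4.] [738. -67.   4.]
red [486. 273.  10.]
```

>>> {"method": "send_rows", "body": {"series": [-1, -1, -1, 0, 0, 0, -1, -1, -1, 0, 0, 0, -1, -1, -1, 0, 0, 0]}}

```text
time: 0.65
position: [338.7, 494.5, 287.6]
tcp_rot: [[-0.894, 0.448, 0.001], [0.448, 0.894, -0.0], [-0.001, 0.0, -1.0]]
force: [0.3, -0.7, -0.1]
grip_width: 85.1
```

>>> {"method": "send_rows", "body": {"series": [-1, -1, -0.2, 0, 0, 0, -1, -1, -0.2, 0, 0, 0, -1, -1, -0.2, 0, 0, 0]}}

```text
time: 0.95
position: [375.7, 384.0, 305.3]
tcp_rot: [[-0.893, 0.45, 0.003], [0.45, 0.893, 0.0], [-0.003, 0.001, -1.0]]
force: [-0.7, 0.3, -0.6]
grip_width: 85.4
```

>>> {"method": "send_rows", "body": {"series": [-1, -1, 0, 0, 0, 0, -1, -1, 0, 0, 0, 0, -1, -1, 0, 0, 0, 0]}}

```text
time: 1.25
position: [411.8, 273.6, 305.6]
tcp_rot: [[-0.892, 0.453, 0.004], [0.453, 0.892, -0.001], [-0.004, 0.001, -1.0]]
force: [-0.3, 0.2, 0.3]
grip_width: 85.4
```

>>> {"method": "send_rows", "body": {"series": [-1, -1, 0, 0, 0, 0, -1, -1, 0, 0, 0, 0, -1, -1, 0, 0, 0, 0]}}

```text
time: 1.55
position: [447.8, 163.0, 305.8]
tcp_rot: [[-0.89, 0.455, 0.005], [0.455, 0.89, -0.002], [-0.005, 0.0, -1.0]]
force: [0.1, 0.4, 0.2]
grip_width: 85.2
```

>>> {"method": "send_rows", "body": {"series": [-0.8, -1, 0, 0, 0, 0.7, -0.8, -1, 0, 0, 0, 0.7, -0.8, -1, 0, 0, 0, 0.7, -0.8, -1, 0, 0, 0, 0.7, -0.8, -1, 0, 0, 0, 0.7, -0.8, -1, 0, 0, 0, 0.7, -0.8, -1, 0, 0, 0, 0.7, -0.8, -1, 0, 0, 0, 0.7]}}

```text
time: 2.35
position: [468.5, 63.1, 306.0]
tcp_rot: [[0.006, 1.0, 0.004], [1.0, -0.006, -0.002], [-0.002, 0.004, -1.0]]
force: [-0.9, 0.6, 0.1]
grip_width: 85.0
```

>>> {"method": "send_rows", "body": {"series": [-1, 0, 0, 0, 0, 0, -1, 0, 0, 0, 0, 0]}}

```text
time: 2.55
position: [468.2, -17.5, 305.9]
tcp_rot: [[0.003, 1.0, 0.005], [1.0, -0.003, -0.002], [-0.002, 0.005, -1.0]]
force: [-0.6, 0.5, -0.0]
grip_width: 85.2
```

>>> {"method": "send_rows", "body": {"series": [-0.6, 0, 0, 0, 0, 0, -0.6, 0, 0, 0, 0, 0, -0.6, 0, 0, 0, 0, 0]}}

```text
time: 2.85
position: [468.1, -66.0, 305.8]
tcp_rot: [[0.006, 1.0, 0.004], [1.0, -0.006, -0.001], [-0.001, 0.004, -1.0]]
force: [-0.1, 1.0, -0.4]
grip_width: 85.8
```

```bash
python3 - <<'E'
from bench import robot
import cv2,pickle
s=robot.sense();print(s["joints"].round(1),s["position"],s["dq"].round(1))
c=robot.read_camera("wrist"); pickle.dump((s,c),open("w1.pkl","wb"))
cv2.imwrite("pics/w1.png",cv2.resize(c["color"][:,:,::-1],(800,600),interpolation=cv2.INTER_CUBIC))
E
```

```text
[-11.  -10.2 107.9  -0.   82.  -10.7] [468.13509813 -65.98712666 305.81479299] [ 2.3 -0.3  0.2  0.4  0.3  0. ]
```

View pics/w1.png

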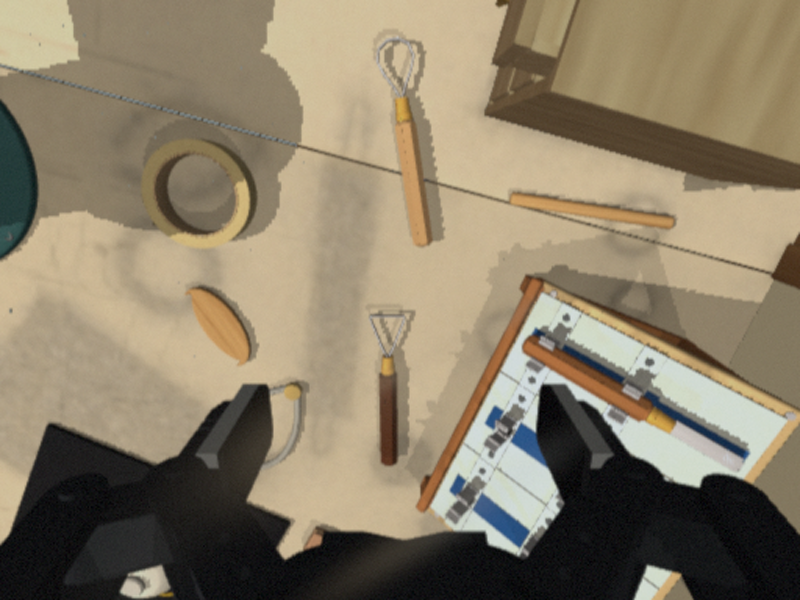

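The wrist view shows the loop handle from (404,122) to (422,243), the strap handle from (388,375) to (389,463), and the rack at lower right. I'll project these to z=10 mm.

```bash
python3 - <<'E'
import pickle
from h import *
s,c=pickle.load(open("w1.pkl","rb")); T=toolT(s)@np.array(c["mount"]); f=.64
hsv=cv2.cvtColor(c["color"],cv2.COLOR_RGB2HSV)
for n,a,b in [("loop",(404,122),(422,243)),("strap",(388,375),(389,463))]:
    A=plane(c,a[0]*f,a[1]*f,10,T);B=plane(c,b[0]*f,b[1]*f,10,T);print(n,A.round(1),B.round(1),np.linalg.norm(A-B).round(1),((A+B)/2).round(1),np.degrees(np.arctan2(*(A-B)[1::-1])).round(1))
    p=np.array(hsv[int((a[1]+b[1])/2*f),int((a[0]+b[0])/2*f)]);print(p)
    # mask around
    m=np.zeros(hsv.shape[:2],np.uint8);cv2.line(m,tuple(int(v*f) for v in a),tuple(int(v*f) for v in b),255,25)
    q=cv2.inRange(hsv,np.array([3,p[1]-45 if n=="loop" else 110,0 if n=="strap" else 120]),np.array([20,255,255 if n=="loop" else 140]))&m
    ys,xs=np.nonzero(q); print(len(xs))
    P=np.array([plane(c,x,y,10,T)[:2] for x,y in zip(xs,ys)])
    mu=P.mean(0);w,V=np.linalg.eigh(np.cov((P-mu).T));ax=V[:,1]*np.sign(V[1,1]);t=(P-mu)@ax;u=(P-mu)@V[:,0]
    print(mu,np.degrees(np.arctan2(ax[1],ax[0])),np.percentile(t,[0.5,99.5]),np.percentile(u,[1,99]))
# panel / rack check in wrist
for k,a,z in [("knife bottom end",(527,345),60)]:
    print(k,plane(c,a[0]*f,a[1]*f,z,T))
E
```

```text
loop [470.9  35.   10. ] [488.5 -80.6  10. ] 116.9 [479.7 -22.8  10. ] 98.6
[ 16 126 200]
1143
[478.27355801 -14.95326091] 98.47923271560333 [-68.05078106  66.62898442] [-10.89341582   9.89764286]
strap [ 451.2 -230.2   10. ] [ 450.3 -347.8   10. ] 117.7 [ 450.7 -289.    10. ] 89.6
[ 12 168  85]
495
[ 449.96535842 -293.82267217] 89.35961941049011 [-55.51290295  86.72849772] [-8.57324327  8.41030825]
knife bottom end [ 589.63156091 -172.37787808   60.        ]
```

>>> {"method": "send_rows", "body": {"series": [-1, 0.4, 0, 0, 0, 0, -1, 0.4, 0, 0, 0, 0]}}

```text
time: 3.1
position: [500.9, -144.4, 306.3]
tcp_rot: [[0.0, 1.0, 0.006], [1.0, -0.0, -0.001], [-0.001, 0.006, -1.0]]
force: [0.7, -0.3, -0.2]
grip_width: 85.5
```

>>> {"method": "send_rows", "body": {"series": [-1, 0.4, 0, 0, 0, 0, -1, 0.4, 0, 0, 0, 0]}}

```text
time: 3.3
position: [534.4, -224.7, 306.5]
tcp_rot: [[-0.002, 1.0, 0.006], [1.0, 0.002, -0.001], [-0.001, 0.006, -1.0]]
force: [0.2, 0.6, 0.2]
grip_width: 85.7
```

>>> {"method": "send_rows", "body": {"series": [-1, 0.4, 0, 0, 0, 0, -1, 0.4, 0, 0, 0, 0]}}

```text
time: 3.5
position: [568.4, -304.8, 306.4]
tcp_rot: [[-0.004, 1.0, 0.007], [1.0, 0.004, -0.001], [-0.001, 0.007, -1.0]]
force: [0.5, 0.9, 0.8]
grip_width: 85.4
```

>>> {"method": "send_rows", "body": {"series": [-1, 0.4, 0, 0, 0, 0, -1, 0.4, 0, 0, 0, 0, -1, 0.4, 0, 0, 0, 0]}}

```text
time: 3.8
position: [602.6, -386.6, 304.1]
tcp_rot: [[-0.003, 1.0, 0.005], [1.0, 0.003, -0.001], [-0.001, 0.005, -1.0]]
force: [-0.4, 0.6, -0.8]
grip_width: 85.3
```

```bash
python3 - <<'E'
from bench import robot
import cv2,pickle
s=robot.sense();print(s["joints"].round(1),s["position"],s["dq"].round(1))
c=robot.read_camera("wrist"); pickle.dump((s,c),open("w2.pkl","wb"))
cv2.imwrite("pics/w2.png",cv2.resize(c["color"][:,:,::-1],(800,600),interpolation=cv2.INTER_CUBIC))
E
```

```text
[-34.8  17.2  79.2   0.1  83.4 -35. ] [ 602.61528754 -386.64414625  304.06493313] [ 2.1 -3.3  3.5  1.9  2.2  1.2]
```

View pics/w2.png

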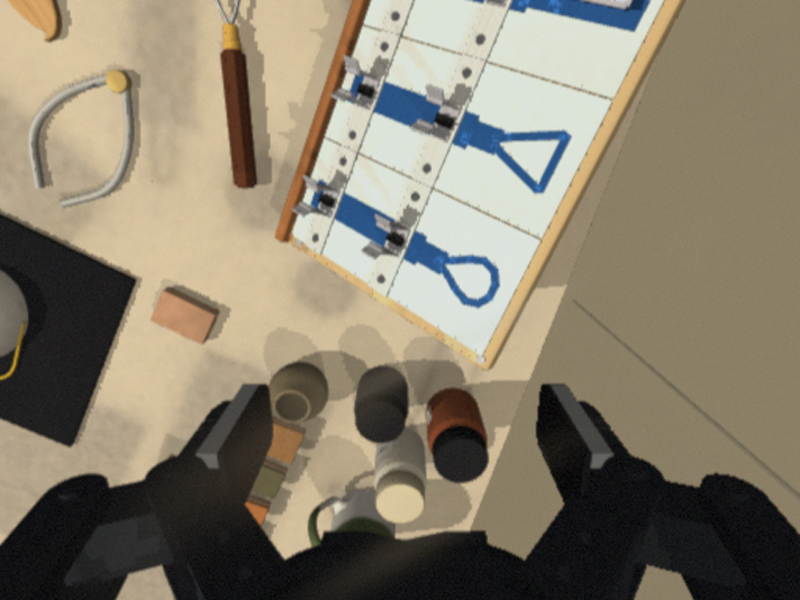

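The wrist view shows the strap outline tips at (568,132) and (540,190), the loop outline's tip near (495,290), and the panel's low corner near (487,357). I'll zoom in to pick these accurately.

```bash
python3 - <<'E'
import pickle,cv2
s,c=pickle.load(open("w2.pkl","rb"))
a=c["color"][:,:,::-1][0:240,175:440]
cv2.imwrite("pics/w2z.png",cv2.resize(a[20:195,0:235],None,fx=3.4,fy=3.4,interpolation=cv2.INTER_CUBIC))
E
```

```text
(no output)
```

View pics/w2z.png

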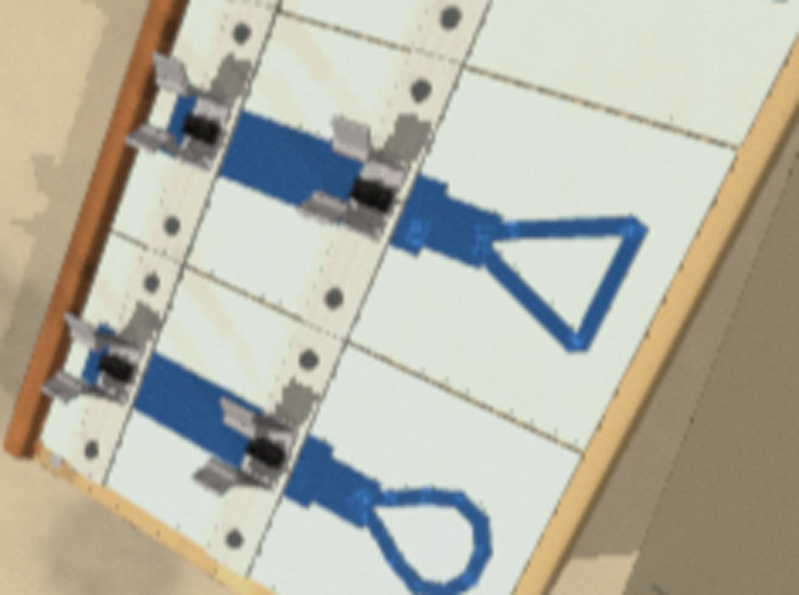

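```bash
cat > rack.py <<'E'
import pickle
from h import *
s,c=pickle.load(open("w2.pkl","rb")); T=toolT(s)@np.array(c["mount"])
W=lambda x,y:((x+.5)/3.4-.5+175,(y+.5)/3.4-.5+20)
S=lambda x,y:(295+x/5-.4,180+y/5-.4); D=lambda x,y:(215+x/5-.4,200+y/5-.4)
from bench import robot
sc=robot.read_camera("scene"); sd=robot.read_camera("side")
P={"stLo":((172,226),(232,433)),"stHi":((334,298),(367,330)),"loLo":((91,450),(333,580)),"loHi":((235,540),(482,470)),"knHi":((450,17),(268,210)),
"strT":((637,228),(457,153)),"strR":((577,344),(498,203))}
X={}
for k,(a,b) in P.items():
    x,e=tri([ray(c,*W(*a),T),ray(sc,*S(*b))]); X[k]=x; print(k,x.round(1),np.round(e,1))
pts=np.array(list(X.values())); m=pts.mean(0); n=np.linalg.svd(pts-m)[2][2]; n*=np.sign(n[2])
print("free normal",n.round(3),"tilt",np.degrees(np.arccos(n[2])),"yaw",np.degrees(np.arctan2(-n[1],-n[0])))
yd=((X["knHi"]-X["stHi"])+(X["stHi"]-X["loHi"])+(X["stLo"]-X["loLo"]));print("ydir",yd/3,np.linalg.norm(yd)/3,np.degrees(np.arctan2(-yd[0],yd[1])))
xd=(X["stHi"]-X["stLo"]+X["loHi"]-X["loLo"])/2;print("xdir",xd,np.linalg.norm(xd),np.degrees(np.arctan2(xd[1],xd[0])))
# refined: known tilt 35, yaw psi; plane through mean; wrist rays of all screws
def frame(psi):
    p=np.radians(psi);t=np.radians(35);h=np.array([np.cos(p),np.sin(p),0])
    x=np.cos(t)*h+[0,0,np.sin(t)];y=np.array([-np.sin(p),np.cos(p),0]);return np.c_[x,y,np.cross(x,y)]
for psi in (-22,-22.5,-23):
    R=frame(psi);o=m
    def hit(a):
        O,d=ray(c,*W(*a),T); return O+d*((o-O)@R[:,2])/(d@R[:,2])
    print(psi)
    for k,pr in {"strap":[(241,33),(172,226),(421,90),(334,298)],"loop":[(152,283),(91,450),(309,360),(235,540)]}.items():
        Q=np.array([hit(a) for a in pr]); ctr=Q.mean(0); L=(Q-ctr)@R; print(k,ctr.round(1)); print(L.round(1))
        if k=="strap":
            for a in [(637,228),(577,344)]: print("tip",((hit(a)-ctr)@R).round(1))
E
python3 rack.py
```

```text
stLo [ 560.1 -297.4   58.2] [0.5 0.5]
stHi [ 621.1 -322.   104.1] [0.7 0.7]
loLo [ 523.5 -385.2   58.4] [0.7 0.7]
loHi [ 584.7 -410.5  104.8] [1. 1.]
knHi [ 657.6 -233.5  103. ] [0.6 0.6]
strT [ 710.2 -299.7  150.8] [0.4 0.4]
strR [ 695.6 -333.9  148.1] [0.8 0.8]
free normal [-0.505  0.213  0.836] tilt 33.24867819132039 yaw -22.837494366505947
ydir [36.51145609 88.27211424 -0.68992195] 95.52763249619333 -22.471156510523183
xdir [ 61.10855223 -25.00200848  46.1465871 ] 80.55347965839042 -22.251477588933724
-22
strap [ 604.7 -276.7   79.9]
[[-40.2  36.6  -0. ]
 [-40.8 -36.3  -0. ]
 [ 40.9  36.1  -0. ]
 [ 40.1 -36.4  -0. ]]
tip [129.1  17.5  -0. ]
tip [128.1 -19.6  -0. ]
loop [ 568.3 -365.4   79.5]
[[-40.1  36.7   0. ]
 [-41.3 -36.1   0. ]
 [ 40.8  36.3   0. ]
 [ 40.5 -36.8   0. ]]
-22.5
strap [ 604.8 -276.6   79.6]
[[-40.7  36.3   0. ]
 [-40.4 -36.6   0. ]
 [ 40.6  36.4   0. ]
 [ 40.4 -36.2  -0. ]]
tip [129.   18.4   0. ]
tip [128.3 -18.7   0. ]
loop [ 568.3 -365.4   79.8]
[[-40.4  36.3  -0. ]
 [-40.8 -36.4  -0. ]
 [ 40.4  36.5   0. ]
 [ 40.8 -36.4  -0. ]]
-23
strap [ 604.8 -276.6   79.4]
[[-41.1  36.1   0. ]
 [-40.  -36.9   0. ]
 [ 40.2  36.8   0. ]
 [ 40.8 -35.9  -0. ]]
tip [129.   19.3   0. ]
tip [128.6 -17.8   0. ]
loop [ 568.3 -365.3   80.2]
[[-40.8  35.9   0. ]
 [-40.4 -36.6  -0. ]
 [ 40.   36.7  -0. ]
 [ 41.2 -36.1  -0. ]]
```

>>> {"method": "send_rows", "body": {"series": [0.6, -0.95, 1, 0, 0, 0, 0.6, -0.95, 1, 0, 0, 0, 0.6, -0.95, 1, 0, 0, 0], "claw": 0.45, "grip_force": 80}}

```text
time: 4.25
position: [521.1, -329.3, 221.2]
tcp_rot: [[-0.008, 1.0, -0.001], [1.0, 0.008, 0.006], [0.006, -0.001, -1.0]]
force: [1.0, -0.8, -0.5]
grip_width: 47.6
```

>>> {"method": "send_rows", "body": {"series": [0.62, -0.95, 1, 0, 0, 0, 0.62, -0.95, 1, 0, 0, 0, 0.62, -0.95, 1, 0, 0, 0, 0.62, -0.95, 1, 0, 0, 0]}}

```text
time: 4.65
position: [439.5, -274.1, 137.8]
tcp_rot: [[-0.01, 1.0, -0.008], [1.0, 0.01, 0.011], [0.012, -0.008, -1.0]]
force: [0.6, -1.0, -0.6]
grip_width: 46.7
```

```bash
python3 - <<'E'
from bench import robot
import cv2,pickle
s=robot.sense();print(s["joints"].round(1),s["position"],s["grip_width"]);print(s["tcp_rot"].round(4))
c=robot.read_camera("wrist"); pickle.dump((s,c),open("w3.pkl","wb"))
cv2.imwrite("pics/w3.png",cv2.resize(c["color"][:,:,::-1],(800,600),interpolation=cv2.INTER_CUBIC))
E
```

```text
[-34.9   1.8 114.7   0.3  64.3 -35.6] [ 439.48099319 -274.08952856  137.83595472] 46.70999255692475
[[-0.0103  0.9999 -0.0079]
 [ 0.9999  0.0104  0.0115]
 [ 0.0116 -0.0077 -0.9999]]
```

View pics/w3.png

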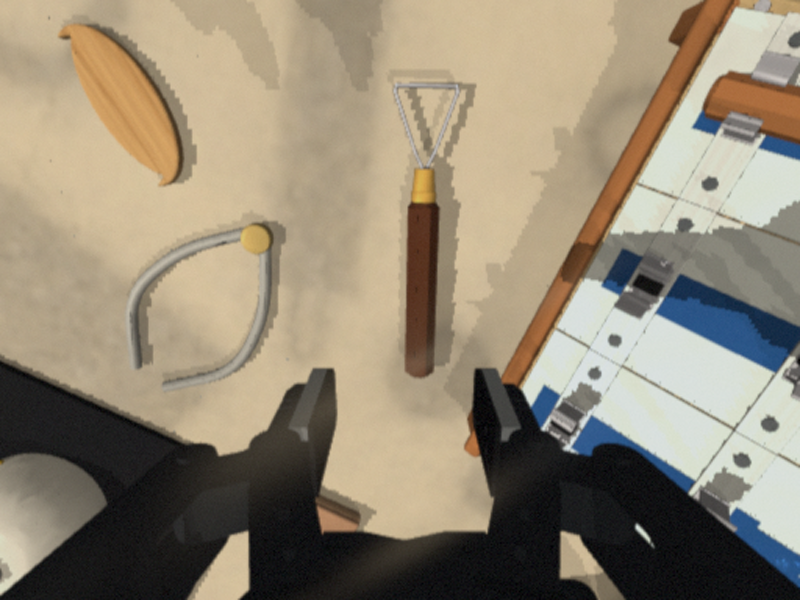

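The strap handle runs from (424,203) to (419,376) in this closer view, so I'll re-measure it.

```bash
cat > meas.py <<'E'
import pickle,sys
from h import *
s,c=pickle.load(open(sys.argv[1],"rb")); T=toolT(s)@np.array(c["mount"]); f=.64
a=tuple(map(float,sys.argv[2].split(',')));b=tuple(map(float,sys.argv[3].split(',')))
A=plane(c,a[0]*f,a[1]*f,10,T);B=plane(c,b[0]*f,b[1]*f,10,T);m=(A+B)/2
print(A.round(1),B.round(1),np.linalg.norm(A-B),"mid",m.round(1),"yaw",np.degrees(np.arctan2(*(A-B)[1::-1])))
R=s["tcp_rot"];tg=np.array([m[0],m[1],float(sys.argv[4])])
print("shift in tool /80:",(R.T@(tg-s["position"])/80).round(3))
# turn to make z=-Z and x along tool
h=(A-B)/np.linalg.norm(A-B);h[2]=0;h/=np.linalg.norm(h);z=np.array([0,0,-1.]);G=np.c_[h,np.cross(z,h),z]
from scipy.spatial.transform import Rotation as Ro
print("turn",(Ro.from_matrix(R.T@G).as_rotvec()/(np.pi/2)).round(3))
E
python3 meas.py w3.pkl 424,203 419,376 4
```

```text
[ 451.5 -227.    10. ] [ 450.7 -348.5   10. ] 121.51272074821489 mid [ 451.1 -287.7   10. ] yaw 89.61673205902478
shift in tool /80: [-0.191  0.156  1.67 ]
turn [-0.005 -0.007  0.011]
```

>>> {"method": "send_rows", "body": {"series": [-0.19, 0.15, 0.9, 0, -0.007, 0.011, -0.19, 0.15, 0.9, 0, -0.007, 0.011, -0.19, 0.15, 0.9, 0, -0.007, 0.011, -0.19, 0.15, 0.9, 0, -0.007, 0.011]}}

```text
time: 5.1
position: [456.5, -291.6, 70.1]
tcp_rot: [[0.006, 1.0, -0.001], [1.0, -0.006, -0.004], [-0.004, -0.001, -1.0]]
force: [0.5, -1.1, -0.3]
grip_width: 47.2
```

```bash
python3 - <<'E'
from bench import robot
import cv2,pickle
s=robot.sense();print(s["joints"].round(1),s["position"],s["grip_width"],s["dq"].round(1));print(s["tcp_rot"].round(4))
c=robot.read_camera("wrist"); pickle.dump((s,c),open("w4.pkl","wb"))
cv2.imwrite("pics/w4.png",cv2.resize(c["color"][:,:,::-1],(800,600),interpolation=cv2.INTER_CUBIC))
E
```

```text
[-35.1   8.  115.9  -0.3  56.1 -34.5] [ 456.47321652 -291.62582329   70.06019147] 47.16808014715816 [-0.2 -1.3 -1.1  0.  -0.1 -0. ]
[[ 6.4e-03  1.0e+00 -8.0e-04]
 [ 1.0e+00 -6.4e-03 -4.3e-03]
 [-4.3e-03 -8.0e-04 -1.0e+00]]
```

View pics/w4.png

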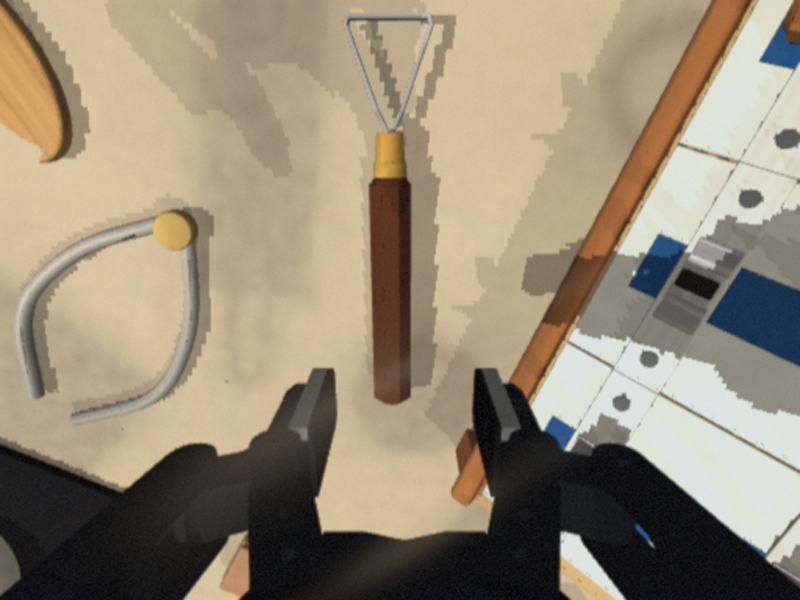

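The strap handle now runs from (391,180) to (393,400), close to centred between the fingers.

```bash
python3 meas.py w4.pkl 391,180 393,399 4
```

```text
[ 451.4 -227.5   10. ] [ 450.6 -347.    10. ] 119.5634295415241 mid [ 451.  -287.3   10. ] yaw 89.61918519724907
shift in tool /80: [ 0.058 -0.068  0.826]
turn [-0.     0.003  0.   ]
```

>>> {"method": "send_rows", "body": {"series": [0.05, -0.07, 0.5, 0, 0.002, 0, 0.05, -0.07, 0.7, 0, 0.002, 0, 0.05, -0.07, 0.82, 0, 0.002, 0, 0.05, -0.07, 0.82, 0, 0.002, 0, 0.05, -0.07, 0.82, 0, 0.002, 0]}}

```text
time: 5.65
position: [452.9, -289.3, 6.9]
tcp_rot: [[0.007, 1.0, 0.003], [1.0, -0.007, -0.004], [-0.004, 0.003, -1.0]]
force: [-0.7, -0.2, 0.3]
grip_width: 47.1
```

>>> {"method": "send_rows", "body": {"series": [0.02, -0.02, 0.05, 0, -0.003, 0, 0.02, -0.02, 0.05, 0, -0.003, 0]}}

```text
time: 5.85
position: [452.0, -288.1, 3.9]
tcp_rot: [[0.006, 1.0, 0.004], [1.0, -0.006, -0.01], [-0.01, 0.005, -1.0]]
force: [-0.8, 0.6, -0.2]
grip_width: 46.9
```

>>> {"method": "send_rows", "body": {"series": [0, 0, 0, 0, 0, 0, 0, 0, 0, 0, 0, 0, 0, 0, 0, 0, 0, 0, 0, 0, 0, 0, 0, 0, 0, 0, 0, 0, 0, 0], "claw": 1, "grip_force": 80}}

```text
time: 6.35
position: [451.9, -288.0, 3.8]
tcp_rot: [[0.007, 1.0, 0.004], [1.0, -0.006, -0.01], [-0.01, 0.004, -1.0]]
force: [-0.5, -0.3, -0.2]
grip_width: -0.1
```

The gripper shut fully, so it missed the handle. I'll look at what it did.

```bash
python3 - <<'E'
from bench import robot
import cv2,pickle
s=robot.sense();print(s["joints"].round(1),s["position"],s["grip_width"],s["force"])
for n in("wrist","side"):
    c=robot.read_camera(n); pickle.dump((s,c),open(f"{n}5.pkl","wb"))
    im=c["color"][:,:,::-1]
    cv2.imwrite(f"pics/{n}5.png",cv2.resize(im,(800,600),interpolation=cv2.INTER_CUBIC) if n=="wrist" else cv2.resize(im[180:330,150:350],(800,600),interpolation=cv2.INTER_CUBIC))
E
```

```text
[-35.   12.2 119.2  -0.4  48.  -34.3] [ 451.87790975 -288.0388893     3.81114564] -0.0986910240617793 [-0.45495003 -0.26719299 -0.1559626 ]
```

View pics/wrist5.png

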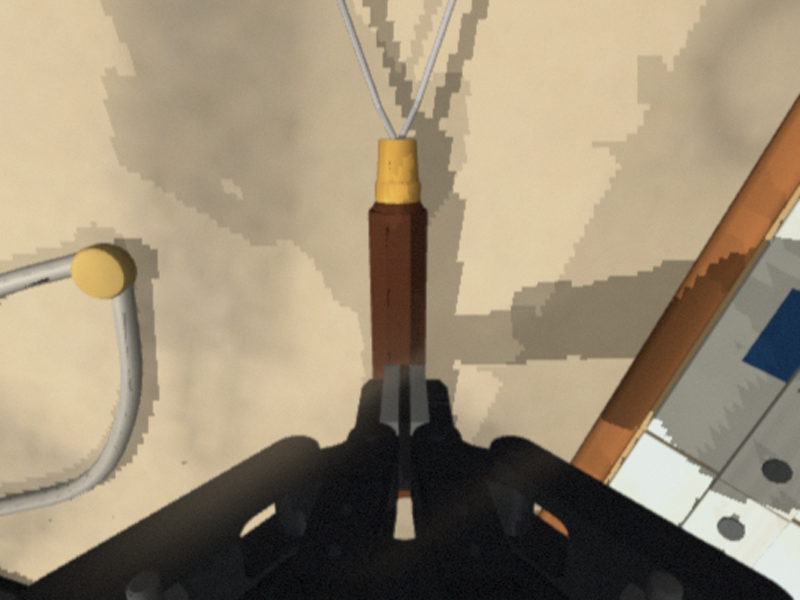

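View pics/side5.png

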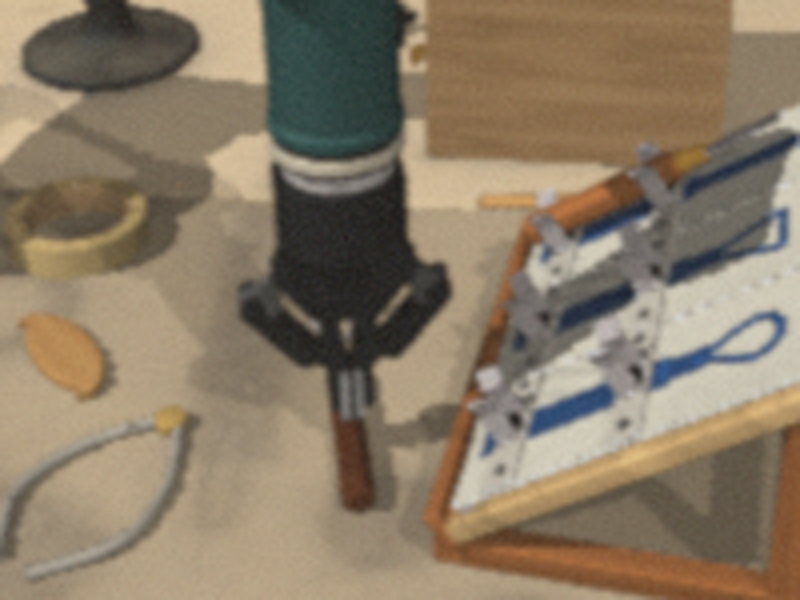

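```bash
python3 - <<'E'
import pickle
from h import *
s,c=pickle.load(open("wrist5.pkl","rb")); M=np.array(c["mount"])
for x in (-11,0,11):
  for z in (-40,-20,0,10):
    print(x,z,(proj(c,[x,0,z],M)/.64).round(0), (proj(c,[x,10,z],M)/.64).round(0))
E
```

```text
-11 -40 [402. 440.] [432. 440.]
-11 -20 [402. 407.] [429. 407.]
-11 0 [402. 381.] [427. 381.]
-11 10 [402. 369.] [426. 369.]
0 -40 [402. 410.] [433. 410.]
0 -20 [402. 380.] [430. 380.]
0 0 [402. 356.] [427. 356.]
0 10 [402. 346.] [426. 346.]
11 -40 [402. 379.] [434. 379.]
11 -20 [402. 352.] [430. 352.]
11 0 [402. 330.] [428. 330.]
11 10 [402. 321.] [426. 321.]
```

```bash
python3 - <<'E'
import pickle,cv2
s,c=pickle.load(open("wrist5.pkl","rb"))
cv2.imwrite("pics/w5z.png",cv2.resize(c["color"][200:330,190:330,::-1],None,fx=5,fy=5,interpolation=cv2.INTER_CUBIC)[:600])
s,c=pickle.load(open("side5.pkl","rb"))
cv2.imwrite("pics/sd5z.png",cv2.resize(c["color"][235:315,200:300,::-1],None,fx=7,fy=7,interpolation=cv2.INTER_CUBIC)[:600])
E
```

```text
(no output)
```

View pics/w5z.png

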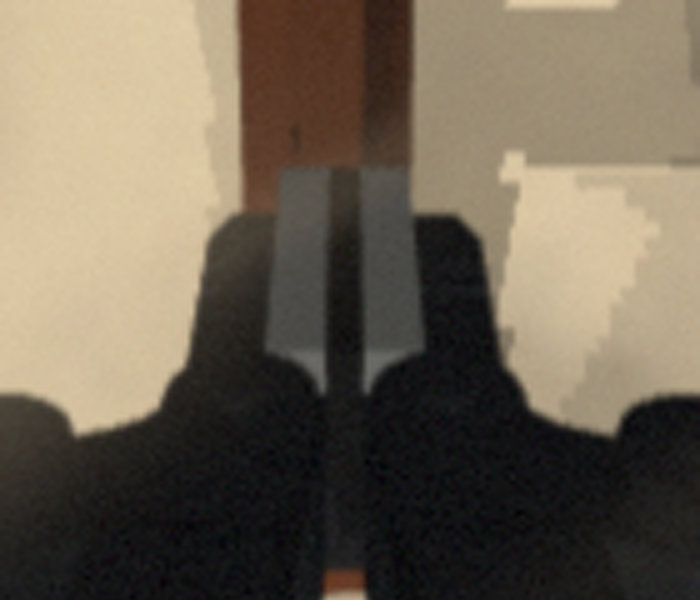

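View pics/sd5z.png

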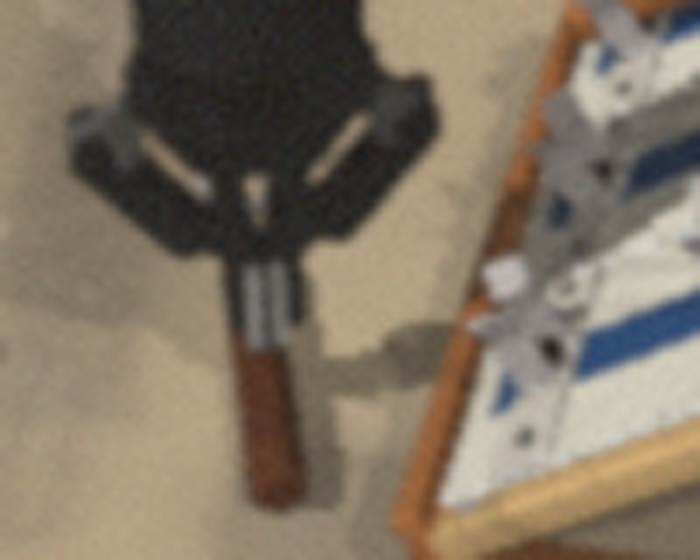

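```bash
python3 - <<'E'
import pickle
from h import *
s,c=pickle.load(open("side5.pkl","rb")); T=toolT(s)
for z in (0,4,20,30,35,40): print(z,[((proj(c,[452,y,z])-[200,235])*7).round() for y in (-299,-277)])
from bench import robot
k=robot.read_camera("scene"); cv2.imwrite("pics/sc5.png",cv2.resize(k["color"][250:320,240:330,::-1],None,fx=7,fy=7,interpolation=cv2.INTER_CUBIC))
for z in (0,4,20,30,35,40): print(z,[((proj(k,[452,y,z])-[240,250])*7).round() for y in (-299,-277)])
E
```

```text
0 [array([272., 415.]), array([265., 372.])]
4 [array([271., 407.]), array([265., 364.])]
20 [array([270., 371.]), array([263., 329.])]
30 [array([269., 349.]), array([262., 307.])]
35 [array([268., 338.]), array([262., 295.])]
40 [array([267., 326.]), array([261., 284.])]
0 [array([481., 397.]), array([433., 358.])]
4 [array([482., 389.]), array([434., 350.])]
20 [array([485., 357.]), array([436., 318.])]
30 [array([487., 336.]), array([438., 297.])]
35 [array([488., 326.]), array([439., 287.])]
40 [array([489., 316.]), array([440., 276.])]
```

View pics/sc5.png

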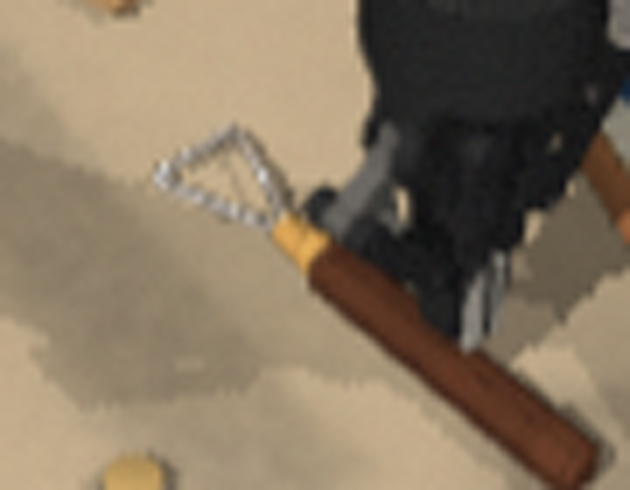

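```bash
python3 - <<'E'
import pickle
from h import *
s,c=pickle.load(open("wrist5.pkl","rb")); T=toolT(s)@np.array(c["mount"])
for p in [(575,460),(640,350)]:
  for z in (5,30): print(p,z,plane(c,p[0]*.64,p[1]*.64,z,T).round(1))
E
```

```text
(575, 460) 5 [ 526.2 -337.8    5. ]
(575, 460) 30 [ 515.1 -318.1   30. ]
(640, 350) 5 [ 546.2 -285.7    5. ]
(640, 350) 30 [ 532.1 -273.8   30. ]
```

>>> {"method": "send_rows", "body": {"series": [0, 0, 0, 0, 0, 0, 0, 0, 0, 0, 0, 0, 0, 0, 0, 0, 0, 0, 0, 0, 0, 0, 0, 0], "claw": 0.55}}

```text
time: 6.9
position: [451.8, -288.0, 3.8]
tcp_rot: [[0.006, 1.0, 0.004], [1.0, -0.006, -0.01], [-0.01, 0.004, -1.0]]
force: [-0.0, -0.0, 0.1]
grip_width: 38.5
```

>>> {"method": "send_rows", "body": {"series": [0, 0, 0.1, 0, 0, 0, 0, 0, 0.2, 0, 0, 0, 0, 0, 0.28, 0, 0, 0, 0, 0, 0.32, 0, 0, 0, 0, 0, 0.34, 0, 0, 0]}}

```text
time: 7.4
position: [451.4, -287.9, -24.3]
tcp_rot: [[0.006, 1.0, 0.003], [1.0, -0.006, -0.009], [-0.009, 0.003, -1.0]]
force: [0.2, -0.3, 0.8]
grip_width: 38.0
```

```bash
python3 - <<'E'
from bench import robot
import cv2,pickle
s=robot.sense();print(s["joints"].round(1),s["position"],s["grip_width"],s["force"].round(1))
ims=[]
for n,(r0,r1,c0,c1) in {"wrist":(180,330,160,360),"side":(225,315,190,310),"scene":(240,330,230,350)}.items():
    c=robot.read_camera(n)
    ims.append(cv2.resize(c["color"][r0:r1,c0:c1,::-1],(400,300),interpolation=cv2.INTER_CUBIC))
import numpy as np
cv2.imwrite("pics/m6.png",np.vstack([np.hstack(ims[:2]),np.hstack([ims[2],ims[2]*0])]))
E
```

```text
[-35.   14.7 119.9  -0.4  44.9 -34.3] [ 451.44443655 -287.90306619  -24.34407117] 38.02928855315576 [ 0.2 -0.3  0.8]
```

View pics/m6.png

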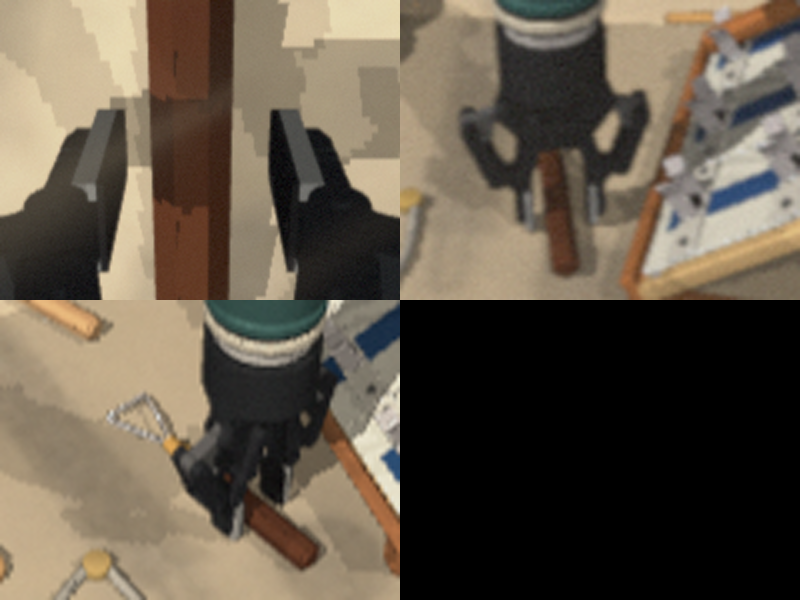

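All three views show the fingers straddling the strap handle, with the pads level with it. The true fingertips sit about 28 mm behind the reported TCP. I'll close now.

>>> {"method": "send_rows", "body": {"series": [0, 0, 0, 0, 0, 0, 0, 0, 0, 0, 0, 0, 0, 0, 0, 0, 0, 0, 0, 0, 0, 0, 0, 0], "claw": 1, "grip_force": 80}}

```text
time: 7.95
position: [452.5, -288.6, -22.9]
tcp_rot: [[0.006, 1.0, 0.005], [1.0, -0.006, -0.01], [-0.01, 0.005, -1.0]]
force: [-0.8, 0.3, 3.2]
grip_width: 17.6
```

```bash
cat > plan.py <<'E'
import sys
from h import *
from bench import robot
from scipy.spatial.transform import Rotation as Ro
O={"strap":np.array([604.8,-276.9,82.]),"loop":np.array([568.6,-365.0,82.])}
def frame(psi=-22.5):
    p=np.radians(psi);t=np.radians(35);h=np.array([np.cos(p),np.sin(p),0])
    x=np.cos(t)*h+[0,0,np.sin(t)];y=np.array([-np.sin(p),np.cos(p),0]);return np.c_[x,y,np.cross(x,y)]
B=frame()
AX=float(33)
def plan(bay,h,dx=-1.3,ax=AX):
    s=robot.sense();R=s["tcp_rot"];G=np.c_[B[:,0],-B[:,1],-B[:,2]]
    tg=O[bay]+B[:,2]*(h-ax)+B[:,0]*dx
    print("t",s["time"],"pos",s["position"].round(1),"bay coords axis",(B.T@(s["position"]-R[:,2]*ax-O[bay])).round(1),"F",s["force"].round(1),"Fbay",(B.T@s["force"]).round(1),"j",s["joints"].round(0))
    print("target",tg.round(1),"shift",(R.T@(tg-s["position"])/80).round(3),"turn",(Ro.from_matrix(R.T@G).as_rotvec()/(np.pi/2)).round(3))
if __name__=="__main__": plan(sys.argv[1],float(sys.argv[2]),float(sys.argv[3]),float(sys.argv[4]))
E
```

>>> {"method": "send_rows", "body": {"series": [0, 0, -0.3, 0, 0, 0, 0, 0, -0.9, 0, 0, 0, 0, 0, -1, 0, 0, 0]}}

```text
time: 8.25
position: [455.5, -290.2, 62.1]
tcp_rot: [[0.007, 1.0, 0.012], [1.0, -0.006, -0.015], [-0.015, 0.012, -1.0]]
force: [1.4, -1.0, 0.5]
grip_width: 17.7
```

>>> {"method": "send_rows", "body": {"series": [0, 0.3, -1, 0, 0, 0, 0, 0.3, -1, 0, 0, 0, 0, 0.3, -1, 0, 0, 0]}}

```text
time: 8.55
position: [483.8, -291.9, 149.2]
tcp_rot: [[0.006, 1.0, 0.023], [1.0, -0.006, -0.022], [-0.022, 0.024, -0.999]]
force: [0.5, -0.4, 0.3]
grip_width: 17.4
```

```bash
python3 plan.py strap 110 -1.3 33; python3 - <<'E'
from bench import robot
import cv2
c=robot.read_camera("wrist");cv2.imwrite("pics/w7.png",cv2.resize(c["color"][:,:,::-1],(800,600)))
E
```

```text
t 8.55 pos [ 483.8 -291.9  149.2] bay coords axis [-30.3 -59.8 143.5] F [ 0.5 -0.4  0.3] Fbay [ 0.7 -0.2 -0.2] j [-33.   5. 111.  -0.  63. -33.]
target [ 563.  -259.6  144.3] shift [0.411 0.986 0.075] turn [-0.356  0.249  1.208]
```

View pics/w7.png

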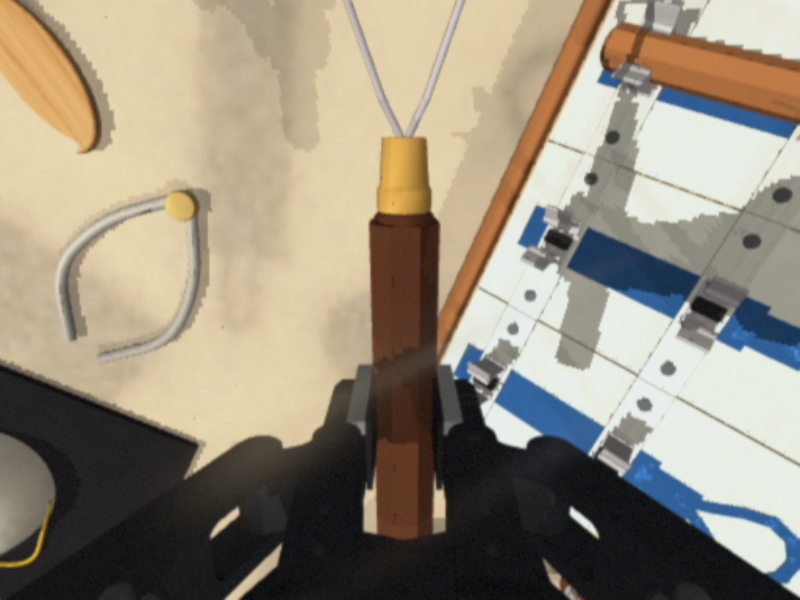

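>>> {"method": "send_rows", "body": {"series": [0, 0, -1, 0, 0, 0, 0, 0, -1, 0, 0, 0, 0, 0, -1, -0.18, 0.12, 0.6, 0, 0, -1, -0.18, 0.12, 0.6, 0, 0, -1, -0.18, 0.12, 0.6, 0, 0, -1, -0.18, 0.12, 0.6, 0, 0, -1, -0.18, 0.12, 0.6, 0, 0, -1, -0.18, 0.12, 0.6, 0, 0, -1, -0.18, 0.12, 0.6, 0, 0, -1, -0.18, 0.12, 0.6, 0, 0, -1, -0.18, 0.12, 0.6]}}

```text
time: 9.7
position: [478.7, -288.5, 223.9]
tcp_rot: [[0.766, 0.549, 0.334], [0.577, -0.816, 0.018], [0.283, 0.179, -0.942]]
force: [0.5, 0.6, -1.2]
grip_width: 17.6
```

```bash
python3 plan.py strap 140 -1.3 33
```

```text
t 9.7 pos [ 478.7 -288.5  223.9] bay coords axis [ -0.7 -63.7 211.7] F [ 0.5  0.6 -1.2] Fbay [-0.5  0.7 -1.2] j [-43.  -8. 117.  16.  58.   5.]
target [ 547.1 -253.   168.9] shift [ 0.716 -0.016  0.941] turn [-0.178  0.13   0.61 ]
```

>>> {"method": "send_rows", "body": {"series": [0, 0, 0, -0.18, 0.13, 0.61, 0, 0, 0, -0.18, 0.13, 0.61, 0, 0, 0, -0.18, 0.13, 0.61, 0.3, 0, 0.3, -0.18, 0.13, 0.61, 0.72, -0.02, 0.94, -0.18, 0.13, 0.61, 0.72, -0.02, 0.94, -0.18, 0.13, 0.61, 0.72, -0.02, 0.94, -0.18, 0.13, 0.61, 0.72, -0.02, 0.94, -0.18, 0.13, 0.61, 0.72, -0.02, 0.94, -0.18, 0.13, 0.61]}}

```text
time: 10.6
position: [547.3, -251.9, 168.6]
tcp_rot: [[0.758, -0.38, 0.53], [-0.309, -0.925, -0.221], [0.574, 0.004, -0.819]]
force: [-0.5, 0.3, -0.8]
grip_width: 17.7
```

```bash
python3 plan.py strap 75 -1.3 33
```

```text
t 10.6 pos [ 547.3 -251.9  168.6] bay coords axis [ -1.7   1.2 139.9] F [-0.5  0.3 -0.8] Fbay [-1.   0.1 -0.3] j [-30. -12. 131.   9.  26.  76.]
target [ 581.6 -267.3  115.7] shift [0.004 0.013 0.811] turn [ 0.001 -0.     0.003]
```

>>> {"method": "send_rows", "body": {"series": [0, 0.01, 0.4, 0, 0, 0.003, 0, 0.01, 0.81, 0, 0, 0.003, 0, 0.01, 0.81, 0, 0, 0.003, 0, 0.01, 0.81, 0, 0, 0.003]}}

```text
time: 11.0
position: [581.2, -267.6, 115.2]
tcp_rot: [[0.758, -0.383, 0.528], [-0.313, -0.924, -0.22], [0.572, 0.002, -0.82]]
force: [-0.1, 0.4, -0.9]
grip_width: 17.4
```

```bash
python3 plan.py strap 50 -1.3 33; python3 - <<'E'
from bench import robot
import cv2,pickle
s=robot.sense()
c=robot.read_camera("wrist");pickle.dump((s,c),open("w8.pkl","wb"));cv2.imwrite("pics/w8.png",cv2.resize(c["color"][:,:,::-1],(800,600)))
E
```

```text
t 11.0 pos [ 581.2 -267.6  115.2] bay coords axis [-1.7 -0.4 74.7] F [-0.1  0.4 -0.9] Fbay [-0.7  0.3 -0.6] j [-29.  -3. 130.  12.  19.  73.]
target [ 594.8 -272.8   95.2] shift [ 0.007 -0.006  0.309] turn [0.001 0.001 0.   ]
```

View pics/w8.png

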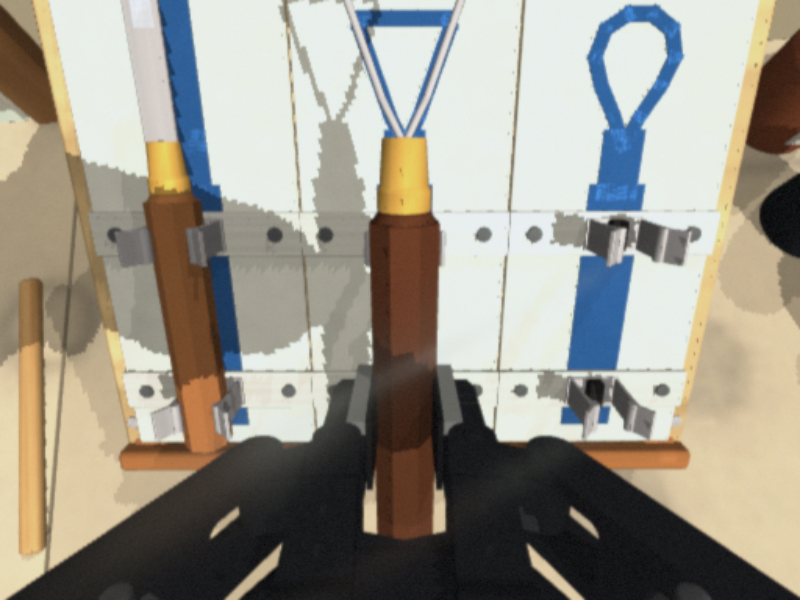

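The wrist view shows the handle at column 405. The strap bay's upper screws are at (326,234) and (484,234), midpoint 405, so it is centred. I'll check the bay pose against the screws.

```bash
cat > chk.py <<'E'
import pickle,sys
from h import *
from plan import O,B
s,c=pickle.load(open(sys.argv[1],"rb"));T=toolT(s)@np.array(c["mount"])
def hit(o,p,h=0):
    q,d=ray(c,p[0]*.64,p[1]*.64,T);oo=o+B[:,2]*h;return B.T@(q+d*((oo-q)@B[:,2])/(d@B[:,2])-o)
for k in sys.argv[2:]:
    b,u,v=k.split(',');print(k,hit(O[b],(float(u),float(v))).round(1))
E
python3 chk.py w8.pkl strap,326,234 strap,484,234 loop,534,234 loop,694,234 loop,521,391 loop,662,391 strap,475,391
```

```text
strap,326,234 [40.6 35.4  0. ]
strap,484,234 [ 40.6 -36.8  -0. ]
loop,534,234 [40.3 35.5  0. ]
loop,694,234 [ 40.3 -37.8   0. ]
loop,521,391 [-40.8  35.    0. ]
loop,662,391 [-40.9 -37.3  -0. ]
strap,475,391 [-40.5 -36.6   0. ]
```

>>> {"method": "send_rows", "body": {"series": [0, 0, 0.2, 0, 0, 0, 0, 0, 0.4, 0, 0, 0, 0, 0, 0.42, 0, 0, 0, 0, 0, 0.42, 0, 0, 0]}}

```text
time: 11.45
position: [599.6, -275.5, 90.4]
tcp_rot: [[0.756, -0.383, 0.531], [-0.312, -0.924, -0.222], [0.575, 0.002, -0.818]]
force: [-0.5, -0.1, -0.9]
grip_width: 17.7
```

```bash
python3 plan.py strap 20 -1.3 33
```

```text
t 11.45 pos [ 599.6 -275.5   90.4] bay coords axis [ 0.4 -0.7 43. ] F [-0.5 -0.1 -0.9] Fbay [-0.9 -0.3 -0.5] j [-29.   2. 129.  14.  15.  71.]
target [ 610.7 -279.3   70.6] shift [-0.022 -0.01   0.287] turn [ 0.001 -0.001  0.001]
```

>>> {"method": "send_rows", "body": {"series": [-0.02, 0, 0.03, 0, 0, 0, -0.02, 0, 0.06, 0, 0, 0, -0.02, 0, 0.08, 0, 0, 0]}}

```text
time: 11.75
position: [601.9, -276.5, 84.9]
tcp_rot: [[0.755, -0.383, 0.532], [-0.312, -0.924, -0.222], [0.576, 0.002, -0.817]]
force: [-0.0, 0.0, 0.0]
grip_width: 17.8
```

>>> {"method": "send_rows", "body": {"series": [0, 0, 0.03, 0, 0, 0, 0, 0, 0.05, 0, 0, 0]}}

```text
time: 11.95
position: [604.2, -277.5, 82.0]
tcp_rot: [[0.755, -0.383, 0.532], [-0.312, -0.924, -0.222], [0.577, 0.002, -0.817]]
force: [-6.4, 2.8, 9.2]
grip_width: 17.2
```

```bash
python3 plan.py strap 20 -1.3 33
```

```text
t 11.95 pos [ 604.2 -277.5   82. ] bay coords axis [-0.4 -0.7 33.1] F [-6.4  2.8  9.2] Fbay [-0.4  0.1 11.6] j [-29.   3. 129.  15.  14.  70.]
target [ 610.7 -279.3   70.6] shift [-0.013 -0.009  0.164] turn [ 0.001 -0.002  0.001]
```

Contact shows 11.6 N along the bay normal. I'll press on in small steps.

>>> {"method": "send_rows", "body": {"series": [0, 0, 0.025, 0, 0, 0, 0, 0, 0.05, 0, 0, 0]}}

```text
time: 12.15
position: [606.8, -278.6, 79.7]
tcp_rot: [[0.755, -0.383, 0.533], [-0.311, -0.924, -0.223], [0.578, 0.002, -0.816]]
force: [-5.0, 1.6, 5.5]
grip_width: 17.6
```

>>> {"method": "send_rows", "body": {"series": [0, 0, 0.02, 0, 0, 0, 0, 0, 0.04, 0, 0, 0]}}

```text
time: 12.35
position: [608.7, -279.4, 77.4]
tcp_rot: [[0.754, -0.383, 0.533], [-0.311, -0.924, -0.223], [0.578, 0.002, -0.816]]
force: [-1.6, 1.6, 2.7]
grip_width: 17.8
```

```bash
python3 plan.py strap 20 -1.3 33
```

```text
t 12.35 pos [ 608.7 -279.4   77.4] bay coords axis [ 0.9 -0.7 26.6] F [-1.6  1.6  2.7] Fbay [-0.2  0.9  3.4] j [-29.   4. 128.  16.  13.  70.]
target [ 610.7 -279.3   70.6] shift [-0.03  -0.01   0.082] turn [ 0.001 -0.004  0.001]
```

>>> {"method": "send_rows", "body": {"series": [-0.02, 0, 0.02, 0, 0, 0, -0.02, 0, 0.04, 0, 0, 0]}}

```text
time: 12.55
position: [609.7, -279.8, 74.2]
tcp_rot: [[0.754, -0.383, 0.534], [-0.311, -0.924, -0.223], [0.579, 0.003, -0.815]]
force: [-0.4, 0.9, 3.6]
grip_width: 17.6
```

>>> {"method": "send_rows", "body": {"series": [0, 0, 0.015, 0, 0, 0, 0, 0, 0.03, 0, 0, 0]}}

```text
time: 12.75
position: [611.0, -280.3, 71.8]
tcp_rot: [[0.754, -0.383, 0.534], [-0.311, -0.924, -0.223], [0.579, 0.002, -0.816]]
force: [0.8, 0.3, 0.7]
grip_width: 17.6
```

```bash
python3 plan.py strap 20 -1.3 33
```

```text
t 12.75 pos [ 611.  -280.3   71.8] bay coords axis [-0.3 -0.7 20.6] F [0.8 0.3 0.7] Fbay [0.9 0.6 0.2] j [-29.   5. 128.  16.  12.  69.]
target [ 610.7 -279.3   70.6] shift [-0.015 -0.01   0.008] turn [ 0.001 -0.004  0.001]
```

>>> {"method": "send_rows", "body": {"series": [0, 0, 0.015, 0, -0.004, 0, 0, 0, 0.03, 0, -0.004, 0]}}

```text
time: 12.95
position: [612.0, -280.7, 69.1]
tcp_rot: [[0.758, -0.383, 0.528], [-0.312, -0.924, -0.221], [0.572, 0.002, -0.82]]
force: [0.7, 0.8, -1.0]
grip_width: 17.8
```

```bash
python3 plan.py strap 20 -1.3 33; python3 - <<'E'
from bench import robot
import cv2,pickle
s=robot.sense()
c=robot.read_camera("wrist");pickle.dump((s,c),open("w9.pkl","wb"));cv2.imwrite("pics/w9.png",cv2.resize(c["color"][:,:,::-1],(800,600)))
E
```

```text
t 12.95 pos [ 612.  -280.7   69.1] bay coords axis [-0.7 -0.7 17.8] F [ 0.7  0.8 -1. ] Fbay [-0.3  1.  -1.1] j [-29.   5. 128.  16.  13.  70.]
target [ 610.7 -279.3   70.6] shift [-0.007 -0.01  -0.028] turn [0.001 0.001 0.001]
```

View pics/w9.png

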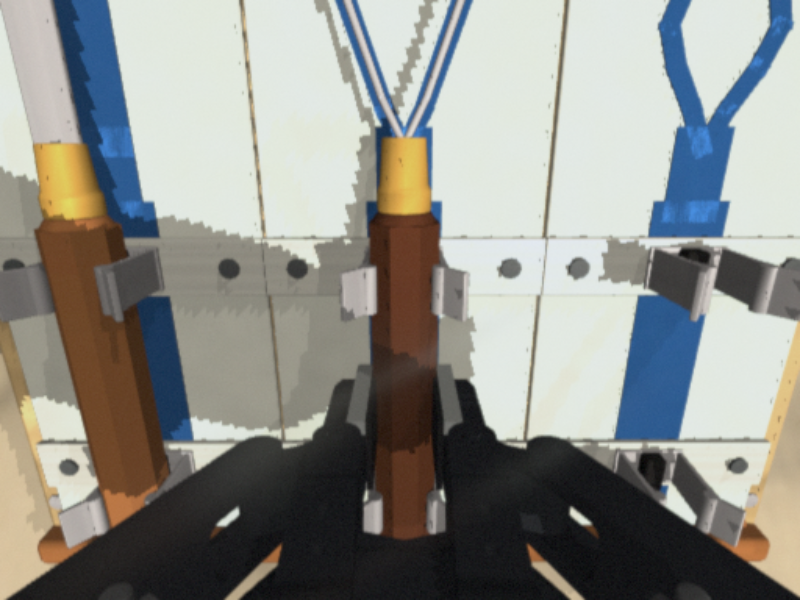

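>>> {"method": "send_rows", "body": {"series": [0, 0, 0.015, 0, 0, 0, 0, 0, 0.03, 0, 0, 0]}}

```text
time: 13.2
position: [612.4, -280.8, 68.6]
tcp_rot: [[0.759, -0.382, 0.528], [-0.312, -0.924, -0.22], [0.572, 0.002, -0.82]]
force: [-35.7, 12.9, 39.0]
grip_width: 17.8
```

```bash
python3 plan.py strap 20 -1.3 33
```

```text
t 13.2 pos [ 612.4 -280.8   68.6] bay coords axis [-0.6 -0.6 17.2] F [-35.7  12.9  39. ] Fbay [-8.7 -1.8 53.7] j [-29.   5. 128.  16.  13.  69.]
target [ 610.7 -279.3   70.6] shift [-0.008 -0.008 -0.036] turn [0.001 0.001 0.001]
```

It has bottomed on the pad: a stiff stop at 54 N along the normal, well under 100 N. I'll relax, release and look.

>>> {"method": "send_rows", "body": {"series": [0, 0, -0.01, 0, 0, 0, 0, 0, -0.01, 0, 0, 0]}}

```text
time: 13.4
position: [611.7, -280.5, 69.2]
tcp_rot: [[0.759, -0.382, 0.528], [-0.312, -0.924, -0.22], [0.572, 0.002, -0.82]]
force: [2.0, -0.1, -2.6]
grip_width: 17.6
```

>>> {"method": "send_rows", "body": {"series": [0, 0, 0, 0, 0, 0, 0, 0, 0, 0, 0, 0, 0, 0, 0, 0, 0, 0, 0, 0, 0, 0, 0, 0], "claw": 0.55}}

```text
time: 13.8
position: [611.9, -280.6, 69.2]
tcp_rot: [[0.759, -0.382, 0.528], [-0.312, -0.924, -0.22], [0.572, 0.002, -0.82]]
force: [-0.8, 0.0, -0.0]
grip_width: 38.3
```

>>> {"method": "send_rows", "body": {"series": [0, 0, -0.3, 0, 0, 0, 0, 0, -0.8, 0, 0, 0, 0, 0, -1, 0, 0, 0]}}

```text
time: 14.1
position: [569.8, -263.2, 137.5]
tcp_rot: [[0.757, -0.382, 0.53], [-0.311, -0.924, -0.221], [0.574, 0.003, -0.819]]
force: [0.0, 0.7, 0.9]
grip_width: 38.5
```

```bash
python3 plan.py strap 20 -1.3 33; python3 - <<'E'
from bench import robot
import cv2,pickle
s=robot.sense()
c=robot.read_camera("wrist");pickle.dump((s,c),open("w10.pkl","wb"));cv2.imwrite("pics/w10.png",cv2.resize(c["color"][:,:,::-1],(800,600)))
E
```

```text
t 14.1 pos [ 569.8 -263.2  137.5] bay coords axis [  1.   -0.7 100. ] F [0.  0.7 0.9] Fbay [0.3 0.7 0.9] j [-29.  -6. 130.  11.  21.  74.]
target [ 610.7 -279.3   70.6] shift [-0.03  -0.011  1.   ] turn [ 0.001 -0.     0.001]
```

View pics/w10.png

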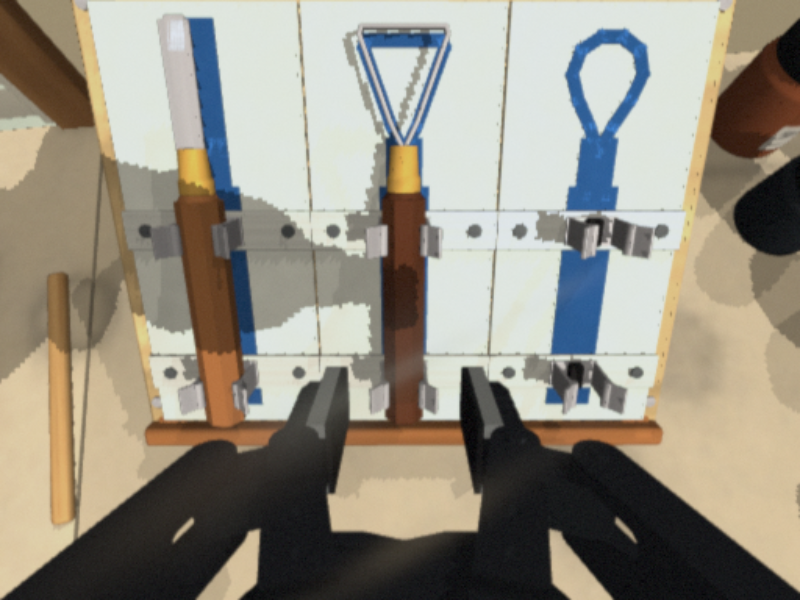

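The strap tool sits in both clips, over its outline, with its end level with the knife's. Next is the loop turner.

```bash
cat > goto.py <<'E'
import sys
from h import *
from bench import robot
from scipy.spatial.transform import Rotation as Ro
x,y,z,yaw=map(float,sys.argv[1:5]);s=robot.sense();R=s["tcp_rot"]
a=np.radians(yaw);h=np.array([np.cos(a),np.sin(a),0]);zz=np.array([0,0,-1.]);G=np.c_[h,np.cross(zz,h),zz]
print(s["time"],s["position"].round(1),"shift",(R.T@(np.array([x,y,z])-s["position"])/80).round(3),"turn",(Ro.from_matrix(R.T@G).as_rotvec()/(np.pi/2)).round(3),s["joints"].round(0))
E
```

>>> {"method": "send_rows", "body": {"series": [-0.2, 0, -1, 0, 0, 0, -0.2, 0, -1, 0, 0, 0]}}

```text
time: 14.35
position: [514.3, -239.9, 193.6]
tcp_rot: [[0.758, -0.382, 0.528], [-0.312, -0.924, -0.22], [0.572, 0.002, -0.82]]
force: [-0.7, -0.6, 0.7]
grip_width: 38.6
```

```bash
python3 goto.py 479.5 -30 180 98.5
```

```text
14.35 [ 514.3 -239.9  193.6] shift [-1.245 -2.26  -0.668] turn [ 0.408 -0.229 -1.294] [-30. -18. 133.   9.  31.  76.]
```

>>> {"method": "send_rows", "body": {"series": [-0.5, -1, -0.5, 0.2, -0.12, -0.65, -0.5, -1, -0.5, 0.2, -0.12, -0.65, -0.5, -1, -0.5, 0.2, -0.12, -0.65, -0.5, -1, -0.5, 0.2, -0.12, -0.65, -0.5, -1, -0.5, 0.2, -0.12, -0.65, -0.5, -1, -0.5, 0.2, -0.12, -0.65, -0.5, -1, -0.5, 0.2, -0.12, -0.65, -0.5, -1, -0.5, 0.2, -0.12, -0.65]}}

```text
time: 15.15
position: [494.6, -145.5, 203.5]
tcp_rot: [[0.718, 0.61, 0.334], [0.635, -0.771, 0.043], [0.283, 0.181, -0.942]]
force: [-0.1, -0.2, 0.4]
grip_width: 38.6
```

```bash
python3 goto.py 479.5 -30 180 98.5
```

```text
15.15 [ 494.6 -145.5  203.5] shift [ 0.699 -1.282  0.275] turn [ 0.201 -0.107 -0.644] [-27. -15. 124.  13.  55.  17.]
```

>>> {"method": "send_rows", "body": {"series": [0.6, -1, 0.15, 0.2, -0.107, -0.644, 0.6, -1, 0.15, 0.2, -0.107, -0.644, 0.6, -1, 0.15, 0.2, -0.107, -0.644, 0.6, -1, 0.15, 0.2, -0.107, -0.644, 0.6, -1, 0.15, 0.2, -0.107, -0.644, 0.6, -1, 0.15, 0.2, -0.107, -0.644, 0.6, -1, 0.15, 0.2, -0.107, -0.644, 0.6, -1, 0.15, 0.2, -0.107, -0.644, 0.6, -1, 0.15, 0.2, -0.107, -0.644]}}

```text
time: 16.05
position: [484.5, -52.4, 190.5]
tcp_rot: [[-0.146, 0.989, 0.002], [0.989, 0.146, 0.001], [0.001, 0.002, -1.0]]
force: [0.3, -0.2, -0.0]
grip_width: 38.6
```

```bash
python3 goto.py 479.5 -22 100 98.5;  python3 - <<'E'
from bench import robot
import cv2,pickle
s=robot.sense()
c=robot.read_camera("wrist");pickle.dump((s,c),open("w11.pkl","wb"));cv2.imwrite("pics/w11.png",cv2.resize(c["color"][:,:,::-1],(800,600)))
E
```

```text
16.05 [484.5 -52.4 190.5] shift [ 0.384 -0.009  1.132] turn [ 0.001 -0.    -0.001] [ -9.  -5. 115.   0.  70. -18.]
```

View pics/w11.png

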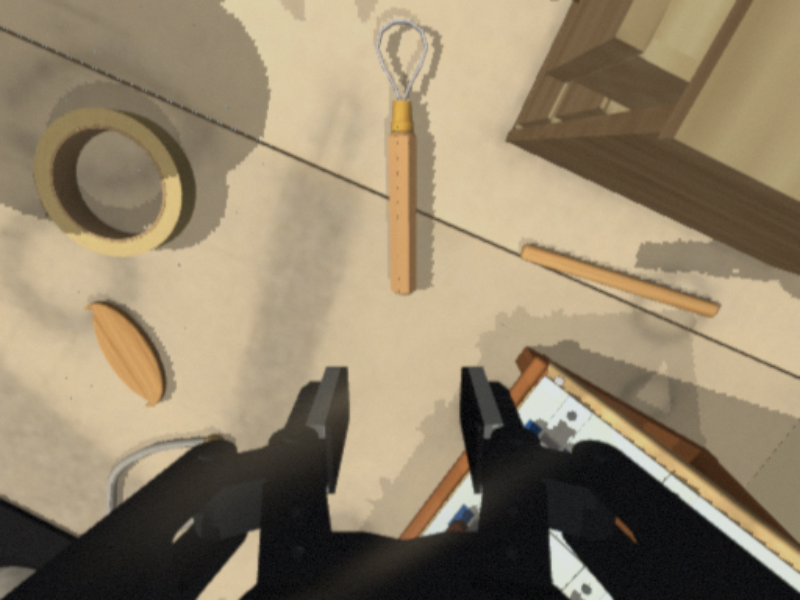

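The loop handle runs from (400,134) to (402,292), square with the hand.

```bash
python3 meas.py w11.pkl 400.5,134 402,292 -24
```

```text
[470.4  34.5  10. ] [488.4 -82.2  10. ] 118.08976608188824 mid [479.4 -23.9  10. ] yaw 98.78026462905498
shift in tool /80: [ 0.361 -0.016  2.682]
turn [ 0.001 -0.    -0.004]
```

>>> {"method": "send_rows", "body": {"series": [0.36, -0.01, 0.5, 0, 0, 0, 0.36, -0.01, 1, 0, 0, 0, 0.36, -0.01, 1, 0, 0, 0]}}

```text
time: 16.4
position: [473.4, -23.4, 105.1]
tcp_rot: [[-0.144, 0.99, -0.009], [0.99, 0.144, 0.002], [0.004, -0.009, -1.0]]
force: [-0.4, 0.4, -0.8]
grip_width: 39.1
```

>>> {"method": "send_rows", "body": {"series": [0, 0, 0.6, 0, 0, 0, 0, 0, 0.9, 0, 0, 0, 0, 0, 0.9, 0, 0, 0]}}

```text
time: 16.7
position: [469.3, -23.4, 30.8]
tcp_rot: [[-0.142, 0.99, -0.016], [0.99, 0.142, 0.003], [0.005, -0.015, -1.0]]
force: [0.3, -0.1, 1.4]
grip_width: 38.6
```

```bash
python3 goto.py 479.4 -23.5 -23.5 98.7
```

```text
16.7 [469.3 -23.4  30.8] shift [-0.023  0.135  0.676] turn [-0.01  -0.003 -0.006] [ -6.   4. 125.   0.  52. -14.]
```

>>> {"method": "send_rows", "body": {"series": [-0.02, 0.135, 0.1, -0.01, -0.003, -0.006, -0.02, 0.135, 0.1, -0.01, -0.003, -0.006, -0.02, 0.135, 0.1, -0.01, -0.003, -0.006]}}

```text
time: 17.0
position: [481.8, -23.9, 24.9]
tcp_rot: [[-0.15, 0.989, 0.003], [0.989, 0.15, 0.001], [0.0, 0.003, -1.0]]
force: [-0.6, 0.1, 0.7]
grip_width: 38.5
```

```bash
python3 goto.py 479.4 -23.5 -23.5 98.7;python3 - <<'E'
from bench import robot
import cv2,pickle
s=robot.sense()
c=robot.read_camera("wrist");pickle.dump((s,c),open("w12.pkl","wb"));cv2.imwrite("pics/w12.png",cv2.resize(c["color"][:,:,::-1],(800,600)))
E
```

```text
17.0 [481.8 -23.9  24.9] shift [ 0.009 -0.031  0.605] turn [ 0.002 -0.    -0.001] [ -6.   5. 125.   0.  50. -14.]
```

View pics/w12.png

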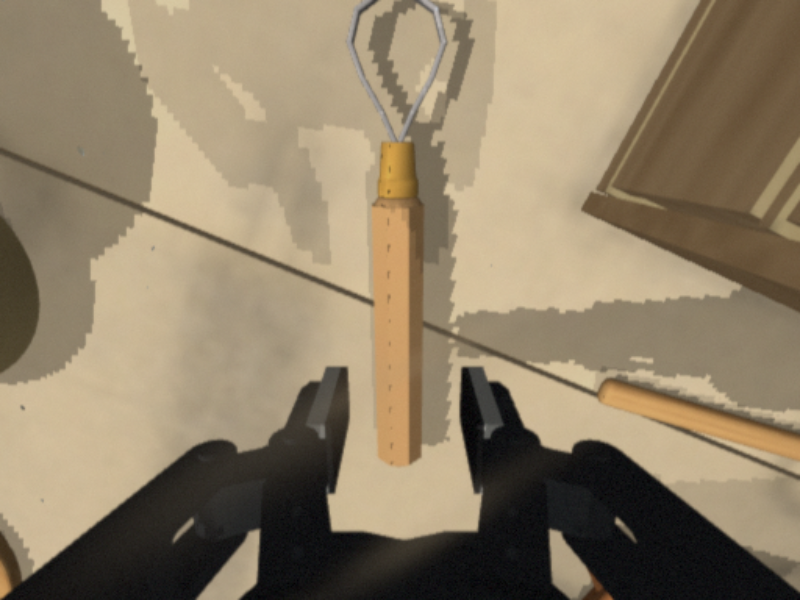

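The loop handle is centred at column 399 between the pads (349 and 461), so I'll descend and grip.

>>> {"method": "send_rows", "body": {"series": [0, -0.03, 0.25, 0.002, 0, 0, 0, -0.03, 0.4, 0.002, 0, 0, 0, -0.03, 0.5, 0.002, 0, 0, 0, -0.03, 0.56, 0.002, 0, 0, 0, -0.03, 0.59, 0.002, 0, 0, 0, -0.03, 0.59, 0.002, 0, 0]}}

```text
time: 17.65
position: [479.4, -24.1, -22.6]
tcp_rot: [[-0.15, 0.989, -0.0], [0.989, 0.15, 0.0], [0.0, -0.0, -1.0]]
force: [0.2, -0.0, -0.3]
grip_width: 38.4
```

```bash
python3 goto.py 479.4 -23.5 -24 98.7
```

```text
17.65 [479.4 -24.1 -22.6] shift [0.008 0.002 0.018] turn [-0.    -0.    -0.001] [ -6.  10. 126.   0.  44. -14.]
```

>>> {"method": "send_rows", "body": {"series": [0, 0, 0, 0, 0, 0, 0, 0, 0, 0, 0, 0, 0, 0, 0, 0, 0, 0, 0, 0, 0, 0, 0, 0], "claw": 1, "grip_force": 80}}

```text
time: 18.05
position: [480.1, -24.2, -21.9]
tcp_rot: [[-0.15, 0.989, 0.001], [0.989, 0.15, -0.0], [-0.0, 0.001, -1.0]]
force: [-0.2, -0.4, 4.6]
grip_width: 17.4
```

>>> {"method": "send_rows", "body": {"series": [0, 0, -0.3, 0, 0, 0, -0.3, 0, -0.9, 0, 0, 0, -0.6, 0, -1, 0, 0, 0]}}

```text
time: 18.35
position: [490.2, -72.1, 62.0]
tcp_rot: [[-0.152, 0.988, 0.007], [0.988, 0.152, -0.001], [-0.002, 0.007, -1.0]]
force: [1.9, 0.6, -1.0]
grip_width: 17.6
```

>>> {"method": "send_rows", "body": {"series": [-1, 0, -1, 0, 0, 0, -1, 0, -1, 0, 0, 0, -1, 0, -1, 0, 0, 0]}}

```text
time: 18.65
position: [504.8, -154.6, 146.6]
tcp_rot: [[-0.15, 0.989, 0.015], [0.989, 0.15, -0.005], [-0.007, 0.014, -1.0]]
force: [-0.5, 0.2, -0.8]
grip_width: 17.9
```

>>> {"method": "send_rows", "body": {"series": [-1, 0, -1, 0, 0, 0, -1, 0, -1, 0, 0, 0, -1, 0, -1, 0, 0, 0]}}

```text
time: 18.95
position: [517.4, -236.2, 230.4]
tcp_rot: [[-0.148, 0.989, 0.019], [0.989, 0.149, -0.008], [-0.01, 0.018, -1.0]]
force: [0.1, 0.9, -0.4]
grip_width: 17.5
```

```bash
python3 plan.py loop 140 -0.5 32.5; python3 - <<'E'
from bench import robot
import cv2
c=robot.read_camera("wrist");cv2.imwrite("pics/w13.png",cv2.resize(c["color"][:,:,::-1],(800,600)))
E
```

```text
t 18.95 pos [ 517.4 -236.2  230.4] bay coords axis [ 24.   99.4 203.9] F [ 0.1  0.9 -0.4] Fbay [-0.4  0.8 -0.2] j [-27.   2. 104.   0.  72. -36.]
target [ 511.3 -341.2  169.8] shift [-1.28  -0.284  0.766] turn [-0.395  0.223  1.299]
```

View pics/w13.png

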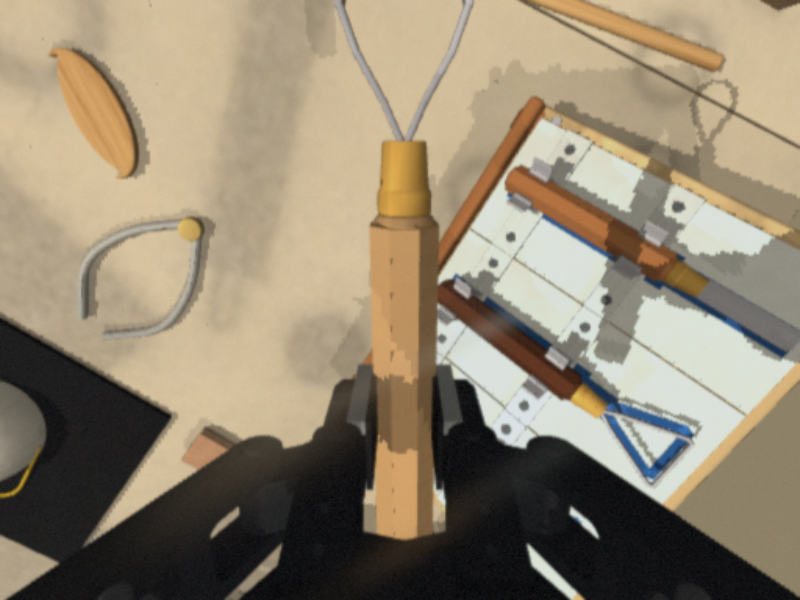

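>>> {"method": "send_rows", "body": {"series": [-0.8, -0.2, -0.1, -0.2, 0.11, 0.65, -0.8, -0.2, -0.1, -0.2, 0.11, 0.65, -0.8, -0.2, -0.1, -0.2, 0.11, 0.65, -0.8, -0.2, -0.1, -0.2, 0.11, 0.65, -0.8, -0.2, -0.1, -0.2, 0.11, 0.65, -0.8, -0.2, -0.1, -0.2, 0.11, 0.65, -0.8, -0.2, -0.1, -0.2, 0.11, 0.65, -0.8, -0.2, -0.1, -0.2, 0.11, 0.65, -0.8, -0.2, -0.1, -0.2, 0.11, 0.65]}}

```text
time: 19.9
position: [510.6, -301.4, 238.1]
tcp_rot: [[0.717, 0.603, 0.35], [0.632, -0.774, 0.039], [0.295, 0.193, -0.936]]
force: [-0.2, 0.6, -0.7]
grip_width: 17.5
```

```bash
python3 plan.py loop 140 -0.5 32.5
```

```text
t 19.9 pos [ 510.6 -301.4  238.1] bay coords axis [ 34.9  31.  203.2] F [-0.2  0.6 -0.7] Fbay [-0.7  0.5 -0.3] j [-43.  -5. 113.  18.  60.   0.]
target [ 511.3 -341.2  169.8] shift [-0.56   0.225  0.782] turn [-0.195  0.111  0.65 ]
```

>>> {"method": "send_rows", "body": {"series": [0, 0, 0, -0.195, 0.111, 0.65, 0, 0, 0, -0.195, 0.111, 0.65, 0, 0, 0, -0.195, 0.111, 0.65, -0.2, 0.1, 0.2, -0.195, 0.111, 0.65, -0.56, 0.225, 0.78, -0.195, 0.111, 0.65, -0.56, 0.225, 0.78, -0.195, 0.111, 0.65, -0.56, 0.225, 0.78, -0.195, 0.111, 0.65, -0.56, 0.225, 0.78, -0.195, 0.111, 0.65, -0.56, 0.225, 0.78, -0.195, 0.111, 0.65]}}

```text
time: 20.8
position: [511.3, -339.8, 168.7]
tcp_rot: [[0.759, -0.379, 0.529], [-0.311, -0.925, -0.216], [0.572, -0.0, -0.82]]
force: [0.5, -0.3, -0.5]
grip_width: 17.8
```

```bash
python3 plan.py loop 75 -0.5 32.5
```

```text
t 20.8 pos [ 511.3 -339.8  168.7] bay coords axis [ -1.4   1.3 139.4] F [ 0.5 -0.3 -0.5] Fbay [ 0.2 -0.1 -0.7] j [-43.  -9. 129.  24.  29.  51.]
target [ 545.7 -355.5  116.5] shift [0.014 0.019 0.805] turn [-0.002  0.001  0.002]
```

>>> {"method": "send_rows", "body": {"series": [0, 0.028, 0.4, -0.002, 0, 0.002, 0, 0.028, 0.8, -0.002, 0, 0.002, 0, 0.028, 0.8, -0.002, 0, 0.002, 0, 0.028, 0.8, -0.002, 0, 0.002]}}

```text
time: 21.2
position: [544.4, -355.2, 115.3]
tcp_rot: [[0.76, -0.381, 0.527], [-0.313, -0.925, -0.217], [0.57, 0.0, -0.822]]
force: [1.0, 0.6, -1.1]
grip_width: 17.4
```

```bash
python3 plan.py loop 43 -0.5 32.5; python3 - <<'E'
from bench import robot
import cv2,pickle
s=robot.sense()
c=robot.read_camera("wrist");pickle.dump((s,c),open("w14.pkl","wb"));cv2.imwrite("pics/w14.png",cv2.resize(c["color"][:,:,::-1],(800,600)))
E
```

```text
t 21.2 pos [ 544.4 -355.2  115.3] bay coords axis [-2.1 -0.2 74.7] F [ 1.   0.6 -1.1] Fbay [-0.1  0.9 -1.3] j [-41.  -1. 128.  29.  22.  47.]
target [ 562.7 -362.5   90.3] shift [ 0.024 -0.002  0.396] turn [-0.001  0.003  0.001]
```

View pics/w14.png

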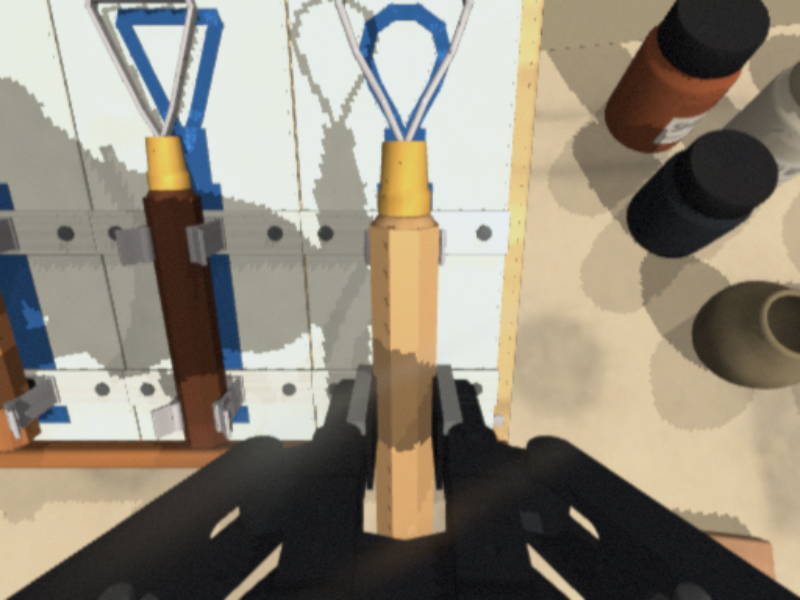

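The handle is centred on the loop bay: screws at (326,233) and (484,233), handle at column 405. I'll go in.

>>> {"method": "send_rows", "body": {"series": [0.02, 0, 0.2, 0, 0.003, 0, 0.02, 0, 0.38, 0, 0.003, 0, 0.02, 0, 0.4, 0, 0.003, 0, 0.02, 0, 0.4, 0, 0.003, 0]}}

```text
time: 21.65
position: [563.0, -363.5, 92.6]
tcp_rot: [[0.755, -0.381, 0.533], [-0.311, -0.924, -0.221], [0.577, 0.001, -0.817]]
force: [0.4, -0.4, -0.8]
grip_width: 17.5
```

```bash
python3 plan.py loop 18 -0.5 32.5
```

```text
t 21.65 pos [ 563.  -363.5   92.6] bay coords axis [ 1.3 -0.8 44.5] F [ 0.4 -0.4 -0.8] Fbay [-0.  -0.2 -0.9] j [-41.   3. 127.  34.  19.  43.]
target [ 575.9 -368.    69.8] shift [-0.025 -0.01   0.331] turn [ 0.    -0.002  0.001]
```

>>> {"method": "send_rows", "body": {"series": [-0.02, 0, 0.03, 0, -0.002, 0, -0.02, 0, 0.06, 0, -0.002, 0, -0.02, 0, 0.09, 0, -0.002, 0]}}

```text
time: 21.95
position: [565.9, -364.9, 86.5]
tcp_rot: [[0.757, -0.381, 0.531], [-0.311, -0.924, -0.221], [0.575, 0.002, -0.818]]
force: [-0.2, 1.0, -0.4]
grip_width: 17.4
```

>>> {"method": "send_rows", "body": {"series": [0, 0, 0.03, 0, 0, 0, 0, 0, 0.06, 0, 0, 0]}}

```text
time: 22.15
position: [568.7, -365.9, 83.1]
tcp_rot: [[0.756, -0.381, 0.532], [-0.311, -0.925, -0.22], [0.576, 0.002, -0.818]]
force: [-9.1, 4.6, 10.8]
grip_width: 17.8
```

>>> {"method": "send_rows", "body": {"series": [0, 0, 0.025, 0, 0, 0, 0, 0, 0.05, 0, 0, 0]}}

```text
time: 22.35
position: [571.3, -367.1, 80.9]
tcp_rot: [[0.756, -0.381, 0.533], [-0.31, -0.925, -0.221], [0.577, 0.002, -0.817]]
force: [-1.6, 2.4, 3.0]
grip_width: 17.5
```

```bash
python3 plan.py loop 18 -0.5 32.5
```

```text
t 22.35 pos [ 571.3 -367.1   80.9] bay coords axis [ 1.9 -0.9 29.7] F [-1.6  2.4  3. ] Fbay [-0.2  1.7  3.9] j [-40.   5. 126.  36.  18.  41.]
target [ 575.9 -368.    69.8] shift [-0.032 -0.011  0.146] turn [ 0.    -0.002  0.002]
```

>>> {"method": "send_rows", "body": {"series": [-0.02, 0, 0.03, 0, -0.002, 0, -0.02, 0, 0.06, 0, -0.002, 0]}}

```text
time: 22.55
position: [573.0, -367.8, 76.3]
tcp_rot: [[0.757, -0.381, 0.531], [-0.311, -0.925, -0.22], [0.575, 0.002, -0.818]]
force: [-0.5, 1.3, 2.3]
grip_width: 17.5
```

>>> {"method": "send_rows", "body": {"series": [0, 0, 0.03, 0, 0, 0, 0, 0, 0.05, 0, 0, 0]}}

```text
time: 22.75
position: [575.1, -368.6, 72.5]
tcp_rot: [[0.757, -0.381, 0.53], [-0.311, -0.925, -0.22], [0.574, 0.002, -0.819]]
force: [1.5, -0.3, -1.2]
grip_width: 17.6
```

```bash
python3 plan.py loop 18 -0.5 32.5
```

```text
t 22.75 pos [ 575.1 -368.6   72.5] bay coords axis [ 0.6 -0.8 20.5] F [ 1.5 -0.3 -1.2] Fbay [ 0.6  0.3 -1.8] j [-40.   6. 126.  37.  17.  40.]
target [ 575.9 -368.    69.8] shift [-0.015 -0.011  0.031] turn [ 0.    -0.001  0.002]
```

>>> {"method": "send_rows", "body": {"series": [0, 0, 0.01, 0, 0, 0, 0, 0, 0.02, 0, 0, 0]}}

```text
time: 22.95
position: [575.8, -368.7, 70.2]
tcp_rot: [[0.758, -0.381, 0.53], [-0.311, -0.925, -0.219], [0.573, 0.001, -0.819]]
force: [1.3, 0.2, -2.2]
grip_width: 17.5
```

>>> {"method": "send_rows", "body": {"series": [0, 0, 0.01, 0, 0, 0, 0, 0, 0.015, 0, 0, 0]}}

```text
time: 23.15
position: [576.0, -368.7, 70.0]
tcp_rot: [[0.758, -0.38, 0.53], [-0.311, -0.925, -0.219], [0.573, 0.001, -0.819]]
force: [-15.1, 5.4, 14.8]
grip_width: 17.8
```

```bash
python3 plan.py loop 18 -0.5 32.5
```

```text
t 23.15 pos [ 576.  -368.7   70. ] bay coords axis [-0.2 -0.6 17.9] F [-15.1   5.4  14.8] Fbay [-4.7 -0.8 21.3] j [-40.   7. 126.  37.  17.  39.]
target [ 575.9 -368.    69.8] shift [-0.004 -0.008 -0.001] turn [-0.     0.     0.002]
```

It is seated on the pad at 21 N. I'll relax, release, retreat and check.

>>> {"method": "send_rows", "body": {"series": [0, 0, -0.005, 0, 0, 0, 0, 0, -0.005, 0, 0, 0]}}

```text
time: 23.35
position: [575.6, -368.6, 70.0]
tcp_rot: [[0.758, -0.38, 0.53], [-0.311, -0.925, -0.219], [0.573, 0.001, -0.82]]
force: [2.0, -0.4, -2.9]
grip_width: 17.6
```

>>> {"method": "send_rows", "body": {"series": [0, 0, 0, 0, 0, 0, 0, 0, 0, 0, 0, 0, 0, 0, 0, 0, 0, 0, 0, 0, 0, 0, 0, 0], "claw": 0.55}}

```text
time: 23.75
position: [575.7, -368.7, 70.2]
tcp_rot: [[0.758, -0.38, 0.53], [-0.311, -0.925, -0.219], [0.573, 0.001, -0.819]]
force: [-0.0, 0.2, 0.4]
grip_width: 38.3
```

>>> {"method": "send_rows", "body": {"series": [0, 0, -0.3, 0, 0, 0, 0, 0, -0.8, 0, 0, 0, 0, 0, -1, 0, 0, 0]}}

```text
time: 24.05
position: [533.2, -351.7, 138.5]
tcp_rot: [[0.757, -0.381, 0.531], [-0.31, -0.925, -0.221], [0.575, 0.003, -0.818]]
force: [0.8, -0.9, -0.7]
grip_width: 38.5
```

>>> {"method": "send_rows", "body": {"series": [-0.3, -0.4, -1, 0, 0, 0, -0.3, -0.4, -1, 0, 0, 0, -0.3, -0.4, -1, 0, 0, 0]}}

```text
time: 24.35
position: [484.7, -296.4, 194.9]
tcp_rot: [[0.754, -0.38, 0.536], [-0.306, -0.925, -0.225], [0.581, 0.005, -0.814]]
force: [-0.0, -0.3, 0.6]
grip_width: 38.3
```

```bash
python3 - <<'E'
from bench import robot
import cv2,pickle
s=robot.sense();print(s["position"],s["time"])
for n in ("wrist","scene","side"):
    c=robot.read_camera(n);pickle.dump((s,c),open(f"f_{n}.pkl","wb"))
    im=c["color"][:,:,::-1]
    if n=="scene": im=im[175:325,290:450]
    if n=="side": im=im[200:320,260:380]
    cv2.imwrite(f"pics/f_{n}.png",cv2.resize(im,(800,600) if n=="wrist" else None,fx=5,fy=5,interpolation=cv2.INTER_CUBIC)[:600] if n!="scene" else cv2.resize(im,None,fx=4,fy=4,interpolation=cv2.INTER_CUBIC))
E
```

```text
[ 484.71670589 -296.3957059   194.85403475] 24.35
```

View pics/f_wrist.png

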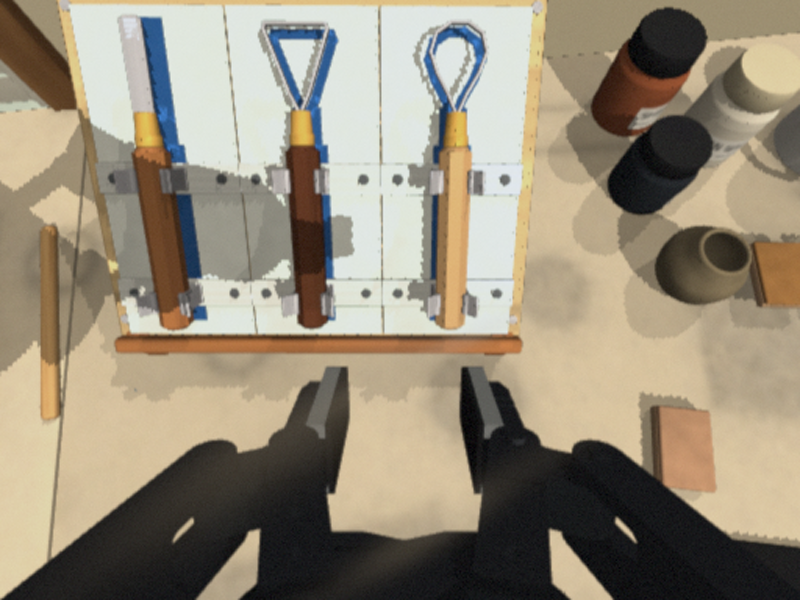

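View pics/f_scene.png

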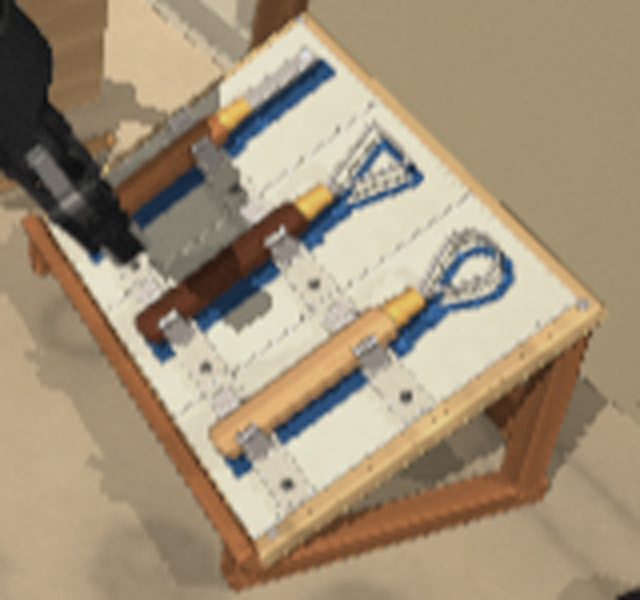

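View pics/f_side.png

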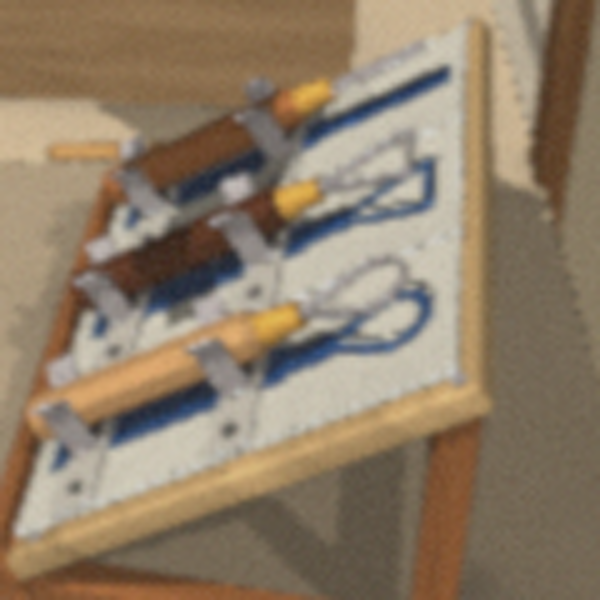

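All three handles look alike in every view. As a numeric check, I'll triangulate the handle/ferrule joints and compare them with the knife.

```bash
python3 - <<'E'
import pickle
from h import *
from plan import O,B
s,w=pickle.load(open("f_wrist.pkl","rb"));T=toolT(s)@np.array(w["mount"])
sc=pickle.load(open("f_scene.pkl","rb"))[1];sd=pickle.load(open("f_side.pkl","rb"))[1]
O["knife"]=2*O["strap"]-O["loop"]
for n,bay,a,b,c in [("joint","knife",(149,148),(222,120),(290,103)),("joint","strap",(304,148),(303,213),(280,203)),("joint","loop",(455,149),(392,310),(248,330)),
  ("end","strap",(312,325),(148,333),(85,282)),("end","loop",(452,325),(224,447),(38,417))]:
    rs=[ray(w,a[0]*.64,a[1]*.64,T),ray(sc,290+b[0]/4-.4,175+b[1]/4-.4),ray(sd,260+c[0]/5-.4,200+c[1]/5-.4)]
    x,e=tri(rs);print(n,bay,(B.T@(x-O[bay])).round(1),np.round(e,1))
E
```

```text
joint knife [58.7 -3.9 22.4] [1.8 0.5 2.2]
joint strap [60.2 -2.4 19.3] [0.7 1.5 0.9]
joint loop [59.6 -1.5 21.7] [1.5 2.9 3.5]
end strap [-55.6  -1.   19.6] [1.6 4.  3.9]
end loop [-57.   -3.3  19.1] [0.7 2.  1.5]
```

The two tools measure about 19–22 mm up the panel, in line with the knife at 22, which is within the measuring noise. The hand is clear, so I'm handing in.

```bash
python3 - <<'E'
from bench import robot
s=robot.sense();print(s["time"],s["force"].round(1));print(robot.sign_off())
E
```

```text
24.5 [ 0.  -0.7  0.6]
the job is handed in; nothing more can be done
None
```

Both turning tools are back in their own bays, head up and over their outlines. I handed the job in at 24.5 s with the hand clear of everything.

**What the last checks showed**
- **Insertion:** on both tools the force rose to about 12–15 N at the lips and fell as the handle snapped through. It then came to a hard stop on the pad, and both tools stopped at nearly the same depth.
- **Final views:** all three cameras show both handles in both clips, looking the same as the knife. I saw no sign that the knife or the bystanders moved, but did not measure them.
- **Heights:** points on the handle axes came out at 19.1–21.7 mm above the panel, against 22.4 mm for the untouched knife; home is 20 mm.

**What went wrong or disagreed**
- **Missed grasp:** the first close on the strap turner shut above the handle. The real fingertips sit about 28 mm behind the reported TCP, so I corrected for that from the camera views.
- **Over-pressing:** the last step on the strap turner reached 54 N. That is over the suggested 25 N but under the 100 N limit. The loop turner peaked at about 21 N in the readings.
- **Sideways position:** the final triangulation put the handles 1 to 3.3 mm off the bay's middle line. The knife, which should be home, read 3.9 mm off in the same measurement, so I put this down to picking and calibration error. It still does not confirm the 3 mm limit independently; before insertion, the wrist view showed both handles centred between their bays' screws.

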